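# Pack specimen plates into a storage case and pin the lid

## Robot

A 6-joint arm with a two-finger parallel gripper is mounted at the origin on the work surface. World frame = base frame: x ahead of the robot, y to its left, z up, the work surface at z = 0. Lengths are in m, angles in rad, forces in N, time in s.
With the tool pointing down it reaches from about 0.35 to 0.975 m from the base axis. Payload 4.9 kg.
Tool frame: the origin (TCP) lies at the very end of the fingers, on their centre line; the grasp point (between the pads) lies 19 mm behind it; z points along the fingers, y is the direction in which the jaws open and shut (so a half turn about z gives the same grasp; the last joint's range is limited). The gripper opens to 85 mm and grips with 20 to 120 N. Pads are 22 mm wide; open, the fingers measure 114 mm over their backs; the gripper's body (76 mm by 85 mm) begins 54 mm behind the grasp point. The pads swing forward as they close: fully open they stand 13 mm farther back than shut.
Start: joints at [-0.119, 0.053, 1.613, -0, 1.476, -0.119], TCP at [0.625, 0, 0.231] pointing down, gripper open.
Joint ranges: [-3.01, 3.01], [-1.01, 2.22], [0.06, 2.58], [-1.02, 4.17], [0.09, 2.62], [-3.14, 3.14]. Speed limits (rad/s): [2.57, 2.57, 3.14, 3.14, 3.14, 3.14].

## Interface

Orientations are given as a rotation vector (axis times angle).
In Python, from station import ctrl gives the robot as it stands.
- The arm moves only by the tool step_arm, never from a script. Its argument "moves" is a list of rows, each a list of 5 numbers: the opening, from 0 (shut) to 1 (fully open), then the shift along the world's x, y, z in m, then the turn about the world's z in degrees. A call has 1 to 20 rows; each row shifts and turns the pose as measured when the row begins; what a row does not reach is not made up. A row lasts 1/8 s, in which the tool goes at most 62.5 mm and 10.7 degrees, less where a joint would pass 70% of its speed; a pose out of reach is approached as far as the arm can. A call is refused whole if a number of a shift passes 0.0625 or a number of a turn 10.7, either way. A call with a gripper value outside its range is refused whole. The fingers move at their own pace and stop on an object; "newtons" is the grip in N (left out, the last holds). Time passes only in rows, so rows that do not move let the fingers close. It gives the time, the measured TCP pose, the force and the opening at its end, in the units of the state.
- ctrl.get_obs(): the state, without advancing time (a new reading comes with each control period).
- ctrl.get_image(name): name is "scene" or "side" or "wrist"; returns a dict with "color" (480x640x3 uint8, red, green, blue), "camera_matrix" (3x3 intrinsics, pixels), "k1" (the pictures are not rectified: a ray, as slopes to the right and down, at radius r is drawn at 1 + k1 r^2 times it, then the intrinsics apply), "R" (3x3) and "t" (3): a world point X has camera coordinates R X + t; the wrist camera has in their place "T_tool_cam" (4x4, takes a point from camera to tool coordinates, whose origin is the TCP and whose axes are the flange's). Camera axes: x right, y down, z forward; pixel columns grow to the right and rows downward; lengths in m; the calibration is good to about 2 mm. A picture is of the moment at which its call begins: read the wrist's pose just before it. There is no depth.
- ctrl.finish_job(): hands the job in, once; it reports no verdict.
Trained networks look in a picture, given as the dict that the camera call returned (one of the last four; its "shot" number tells which), for a name from the list of things; names that differ only in an ending like _2 or _b are one class to them, and where a whole thing is asked for, a point or a joint stands for the part that bears it (a point fixed in the world has none). Each returns a list of dicts, best first, with "p" (0 to 1); they miss things now and then, are a little off and sometimes report something else, mostly with a low value. They report only what shows in the picture. A call takes as long as a camera call. They do not tell look-alikes from the thing itself.
- ctrl.spot_in(picture, query): "bbox" ([left, top, right, bottom] in pixels, round what is visible of it).
The state is a dict: "t": time; "q": joint angles; "dq": joint speeds; "effort": joint torques, N m; "tool_pos": TCP position; "tool_rot": TCP orientation; "contact_force": force on the tool from outside, world axes, zero at the start; "wrist_torque": the same for the moment, N m; "opening": finger opening in m.
Only numpy, scipy, OpenCV 4.12 (cv2) and the standard library are available. Lean on these libraries where they do the work, as an engineer would, in place of code of your own. Each camera call takes 0.05 s, during which the arm holds its last target.

## Task

Pack the specimen plates for storage: stand every plate from the wooden drying rack upright and fully down in a slot of its own in the grey case, and lay the round metal tin flat in the empty compartment at the end of the case. Then swing the lid fully shut so that its tab drops behind the front rim, and lock it by pushing the pin through all three hasp eyelets, from the end away from the tin, until its black grip meets the first one. Let go of everything and leave the other things on the bench where they are.

Things in the scene. Friction and masses are not known exactly. Their poses are not given: they have to be found in the camera images.
- case: fixed grey case, open on top, 130 (x) x 210 (y) x 42 mm high, walls 4 mm, floor 5 mm; origin under its centre, +x the hinge side. White slotted insert, top at z 27 mm, from y -101 to +36 mm; from y +36 to +101 the tin compartment, 122 mm wide. Lid hinged on the +x wall; hasp outside the -x wall near its -y end: two fixed steel eyelets, a third on the lid between them when shut
- slot0 (a point): slot 0 of the case: centre of the slot's floor, 5 mm above the bench; the slot is 50.4 mm along the case's x and 12.4 mm along its y, 22 mm deep with a 4 mm chamfer round its mouth; slots are 34 mm apart along y
- slot1 (a point): slot 1 of the case: centre of the slot's floor, 5 mm above the bench; the slot is 50.4 mm along the case's x and 12.4 mm along its y, 22 mm deep with a 4 mm chamfer round its mouth; slots are 34 mm apart along y
- slot2 (a point): slot 2 of the case: centre of the slot's floor, 5 mm above the bench; the slot is 50.4 mm along the case's x and 12.4 mm along its y, 22 mm deep with a 4 mm chamfer round its mouth; slots are 34 mm apart along y
- slot3 (a point): slot 3 of the case: centre of the slot's floor, 5 mm above the bench; the slot is 50.4 mm along the case's x and 12.4 mm along its y, 22 mm deep with a 4 mm chamfer round its mouth; slots are 34 mm apart along y
- hasp (a point): centre of the outer face of the outermost eyelet, 54 mm above the bench; axes as the case's. The pin goes in here towards +y. Three steel eyelets 6 mm thick, 24 mm square, hole diameter 11.6 mm, their middles 3, 13 (the lid's, when shut) and 23 mm in; the common axis runs 16 mm in front of the case's front face. Free space beyond (y < 0)
- lid (a joint): angle of the lid, rad: 0 fully shut, grows as it opens, to 1.9; starts open; a stiff hinge, it stays where it is left, a push of about 2 N at the edge moves it
- lid_hinge (a point): middle of the lid's hinge axis (y), on top of the case's far wall; the axes turn with the lid and shut are those of the case. The lid is a cover 130 x 210 x 36 mm with 3 mm side walls; in this frame its top face is at z = 36 mm, its front edge at x = -130 mm; shut, its top is 78 mm above the bench
- lid_tab (a point): lower edge of the 60 mm wide tab at the lid's front; shut, it is 14 mm below the front rim, inside the wall
- rack: fixed low wooden drying rack 86 (x) x 164 (y) x 22 mm high; four plate slots 38 mm apart along its y, floor 4 mm above the bench; origin under its centre
- plate0: dark steel specimen plate with glass on its faces, 46 (x) x 8 (y) x 64 mm (z), 60 g, standing upright in the rack at the start; origin at the centre of its lower edge; may be absent
- plate1: dark steel specimen plate with glass on its faces, 46 (x) x 8 (y) x 64 mm (z), 60 g, standing upright in the rack at the start; origin at the centre of its lower edge; may be absent
- plate2: dark steel specimen plate with glass on its faces, 46 (x) x 8 (y) x 64 mm (z), 60 g, standing upright in the rack at the start; origin at the centre of its lower edge; may be absent
- plate3: dark steel specimen plate with glass on its faces, 46 (x) x 8 (y) x 64 mm (z), 60 g, standing upright in the rack at the start; origin at the centre of its lower edge; may be absent
- tin: round flat metal tin of drying agent, diameter 45.6 mm, 22 mm high; origin at the centre of its underside
- pin: lock pin lying on the bench: black square grip 14 (x) x 40 (y) x 14 mm (z), origin under the grip's centre; a steel shaft 7 mm in diameter, 64 mm long, its last 8 mm tapered to 3 mm, sticks out of the grip's +y end, axis 7 mm above the origin
- pin_tip (a point): point of the pin's shaft, 84 mm from the grip's centre
- pin_face (a point): where the shaft leaves the grip, 20 mm from the grip's centre; comes to the outermost eyelet when the pin is home
- spray: bystander: spray can, diameter 52 mm, 160 mm high
- jar: bystander: glass jar, diameter 64 mm, 75 mm high
- cup: bystander: white mug, diameter 72 mm, 80 mm high
- wrench: bystander: wrench 160 mm long
- driver: bystander: screwdriver 170 mm long
- collar: bystander: steel shaft collar, diameter 48 mm, bore 24 mm, 14 mm high
There are look-alikes about, which are no part of the job. What is shaped like the plate1 but blue or yellow is not meant.

How it is judged:
On the way, in this order (a step that is already met when the one before it is completed fails the run):
1. every plate stands in a slot of the case and the tin lies in its compartment (((horizontal distance between plate0 and slot0 below 0.006 m and angle between the x axis of plate0 and the x axis of case, either way round below 0.2 rad) or (horizontal distance between plate0 and slot1 below 0.006 m and angle between the x axis of plate0 and the x axis of case, either way round below 0.2 rad) or (horizontal distance between plate0 and slot2 below 0.006 m and angle between the x axis of plate0 and the x axis of case, either way round below 0.2 rad) or (horizontal distance between plate0 and slot3 below 0.006 m and angle between the x axis of plate0 and the x axis of case, either way round below 0.2 rad)) and z of each of plate0, plate1, plate2, plate3, tin in the frame of case below 0.01 m and angle between each of plate0, plate1, plate2, plate3's own z axis and vertical below 0.25 rad and ((horizontal distance between plate1 and slot0 below 0.006 m and angle between the x axis of plate1 and the x axis of case, either way round below 0.2 rad) or (horizontal distance between plate1 and slot1 below 0.006 m and angle between the x axis of plate1 and the x axis of case, either way round below 0.2 rad) or (horizontal distance between plate1 and slot2 below 0.006 m and angle between the x axis of plate1 and the x axis of case, either way round below 0.2 rad) or (horizontal distance between plate1 and slot3 below 0.006 m and angle between the x axis of plate1 and the x axis of case, either way round below 0.2 rad)) and ((horizontal distance between plate2 and slot0 below 0.006 m and angle between the x axis of plate2 and the x axis of case, either way round below 0.2 rad) or (horizontal distance between plate2 and slot1 below 0.006 m and angle between the x axis of plate2 and the x axis of case, either way round below 0.2 rad) or (horizontal distance between plate2 and slot2 below 0.006 m and angle between the x axis of plate2 and the x axis of case, either way round below 0.2 rad) or (horizontal distance between plate2 and slot3 below 0.006 m and angle between the x axis of plate2 and the x axis of case, either way round below 0.2 rad)) and ((horizontal distance between plate3 and slot0 below 0.006 m and angle between the x axis of plate3 and the x axis of case, either way round below 0.2 rad) or (horizontal distance between plate3 and slot1 below 0.006 m and angle between the x axis of plate3 and the x axis of case, either way round below 0.2 rad) or (horizontal distance between plate3 and slot2 below 0.006 m and angle between the x axis of plate3 and the x axis of case, either way round below 0.2 rad) or (horizontal distance between plate3 and slot3 below 0.006 m and angle between the x axis of plate3 and the x axis of case, either way round below 0.2 rad)) and x of tin in the frame of case between -0.045 and 0.045 m and y of tin in the frame of case between 0.05 and 0.1 m and angle between tin's own z axis and vertical below 0.15 rad), for 0.3 s.
2. then the lid is fully shut (value of joint lid below 0.04 rad), for 0.3 s.
3. then the pin is pushed home through the eyelets (y of pin_tip in the frame of hasp above 0.05 m and y of pin_face in the frame of hasp above -0.012 m and angle between the y axis of pin and the y axis of case, either way round below 0.25 rad and distance between pin_face and hasp below 0.016 m), for 0.3 s.
At the end, for the whole second after the job is handed in: every plate stands upright (0.25 rad) on the floor of its own case slot (6 mm), the tin lies flat in its compartment, the lid is shut (under 0.04 rad), the pin is through all three eyelets with its grip within 12 mm of the first; all at rest (all of step 1 and all of step 3 and value of joint lid below 0.04 rad and z of lid_tab in the frame of case below 0.034 m and linear speed of each of plate0, plate1, plate2, plate3, tin, pin below 0.02 m/s); the robot touches nothing.
It fails at once if a bystander is shoved more than 5 cm or knocked over (distance of any of spray, jar, cup, wrench, driver, collar from where it was at the start of the episode above 0.05 m or angle between any of spray, jar, cup's own z axis and vertical above 0.6 rad).
Of plate0, plate1, plate2, plate3 only 2 to 4 are there at a start; the rules pass over those that are not, and their reading is None.
At some moment in a run one of tin, pin may be knocked a few centimetres aside while the robot is not near it.
It also fails if it takes over 210 s, if anything falls off the work surface, if the arm or the gripper's body presses on something with over 40 N, if the wrist force passes 120 N, or if a joint passes its speed limit or range.

## Working session

There is one attempt and no reset: what is moved stays moved. The work goes in short steps, Python scripts to look and compute and a tool call to move; the robot and the scene stay as the last step left them, time stands still between calls to the robot, and variables do not carry over. Pictures are saved under pics/ and viewed, and the job is handed in when it is done.

Besides the shell and the picture viewer there is one more tool, called after "Request:" in YAML: its name, and indented under it one key for each argument. step_arm: Moves the arm, as the interface text tells. Its arguments: {"type":"object","properties":{"moves":{"type":"array","items":{"type":"array","items":{"type":"number"}}},"newtons":{"type":"number"}},"required":["moves"]}

```bash
mkdir -p pics; ls
cat > h.py <<'E'
import numpy as np, cv2
from station import ctrl
from scipy.spatial.transform import Rotation as Ro
def save(im,name,crop=None,scale=1):
    c=im["color"][:,:,::-1].copy()
    if crop: l,t,r,b=crop; c=c[t:b,l:r]
    if scale!=1: c=cv2.resize(c,None,fx=scale,fy=scale,interpolation=cv2.INTER_CUBIC)
    cv2.imwrite("pics/"+name+".png",c)
def Rt(im,obs=None):
    if "R" in im and im["R"] is not None: return np.array(im["R"]),np.array(im["t"])
    T=np.array(im["T_tool_cam"]); W=np.eye(4); W[:3,:3]=Ro.from_rotvec(obs["tool_rot"]).as_matrix(); W[:3,3]=obs["tool_pos"]
    M=np.linalg.inv(W@T); return M[:3,:3],M[:3,3]
def proj(im,X,obs=None):
    R,t=Rt(im,obs); K=np.array(im["camera_matrix"]); p=R@np.asarray(X,float).reshape(-1,3).T+t[:,None]
    s=p[:2]/p[2]; s=s*(1+im["k1"]*(s**2).sum(0)); return (K[:2,:2]@s+K[:2,2:]).T
def ray(im,uv,obs=None):
    R,t=Rt(im,obs); K=np.array(im["camera_matrix"]); d=np.linalg.solve(K[:2,:2],np.asarray(uv,float)-K[:2,2]); s=d.copy()
    for _ in range(20): s=d/(1+im["k1"]*(s@s))
    return -R.T@t, R.T@np.array([s[0],s[1],1])
def onz(im,uv,z,obs=None):
    o,d=ray(im,uv,obs); return o+d*(z-o[2])/d[2]
E
python3 - <<'E'
from h import *
for n in ["scene","side","wrist"]:
    o=ctrl.get_obs(); im=ctrl.get_image(n); save(im,n+"0"); print(n,im["camera_matrix"],im["k1"],im.get("R"),im.get("t"),im.get("T_tool_cam"))
    R,t=Rt(im,o); print("campos",-R.T@t)
    for q in ["case","rack","plate0","tin","pin","hasp","lid","jar","cup","spray","collar","driver","wrench"]:
        try: print(q,[(np.round(r["bbox"]).astype(int).tolist(),round(r["p"],2)) for r in ctrl.spot_in(im,q)])
        except Exception as e: print(q,e)
print(ctrl.get_obs())
E
```

```text
pics
scene [[463.51092372   0.         314.98443693]
 [  0.         463.51092372 234.94592858]
 [  0.           0.           1.        ]] -0.10840622840465251 [[-0.07138634  0.99740907 -0.00889566]
 [ 0.79983445  0.0519124  -0.59797153]
 [-0.59596043 -0.04980205 -0.80146798]] [ 0.13779018 -0.40684762  1.24714093] None
campos [ 1.07849373 -0.05420257  0.75748596]
case [([408, 184, 570, 270], 0.62)]
rack [([211, 226, 301, 269], 0.67), ([212, 268, 257, 342], 0.23)]
plate0 [([187, 268, 215, 300], 0.93), ([253, 183, 273, 216], 0.75), ([281, 221, 290, 257], 0.73), ([259, 221, 267, 255], 0.66), ([218, 223, 232, 255], 0.5), ([240, 220, 250, 253], 0.49)]
tin [([345, 239, 368, 266], 0.84)]
pin [([341, 212, 371, 226], 0.72)]
hasp [([407, 184, 568, 272], 0.66)]
lid [([427, 205, 568, 272], 0.94), ([219, 148, 229, 210], 0.33)]
jar [([315, 334, 353, 384], 0.7)]
cup [([368, 327, 419, 396], 0.93)]
spray [([212, 271, 256, 342], 0.69)]
collar [([256, 300, 283, 327], 0.67)]
driver [([219, 150, 230, 208], 0.88), ([343, 216, 366, 222], 0.49)]
wrench [([108, 247, 173, 318], 0.57), ([427, 208, 566, 273], 0.
[... 2386 characters left out ...]
rench [([78, 2, 330, 131], 0.44)]
{'t': 2.1, 'q': array([-1.18998192e-01,  5.27189839e-02,  1.61288682e+00, -1.29281078e-05,
        1.47597857e+00, -1.18999516e-01]), 'dq': array([-0.00040246, -0.0005098 , -0.00103815, -0.00245195,  0.00128422,
        0.00040808]), 'effort': array([ 3.89802590e-04, -3.93671107e+01, -3.70451260e+01, -5.20220249e-05,
        5.34077517e-04,  4.69852253e-06]), 'tool_pos': array([ 6.24992273e-01, -1.15263825e-06,  2.31299677e-01]), 'tool_rot': array([ 2.22142841e+00,  2.22143407e+00, -7.84787247e-06]), 'contact_force': array([-0.94869222,  0.04369401, -0.21612179]), 'wrist_torque': array([ 0.03060669, -0.03460821, -0.00658862]), 'opening': 0.08555725974318269}
```

View images.

View pics/scene0.png

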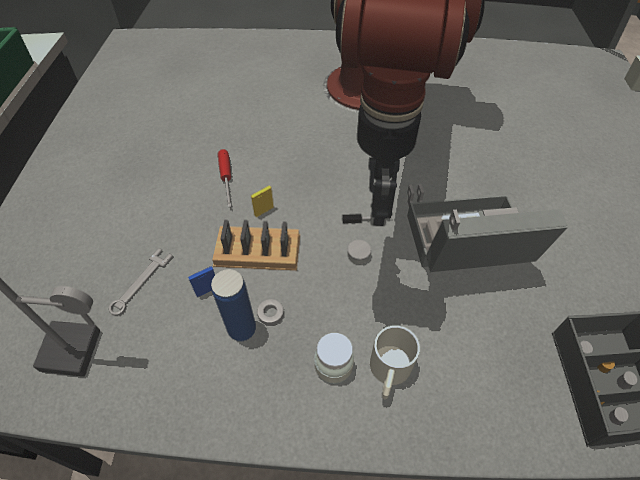

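View pics/side0.png

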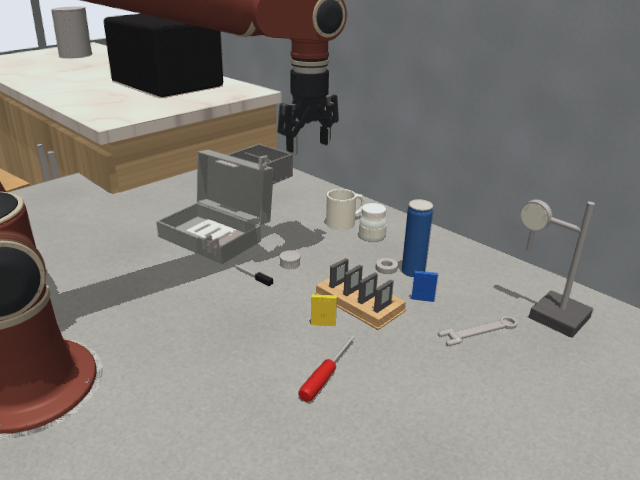

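View pics/wrist0.png

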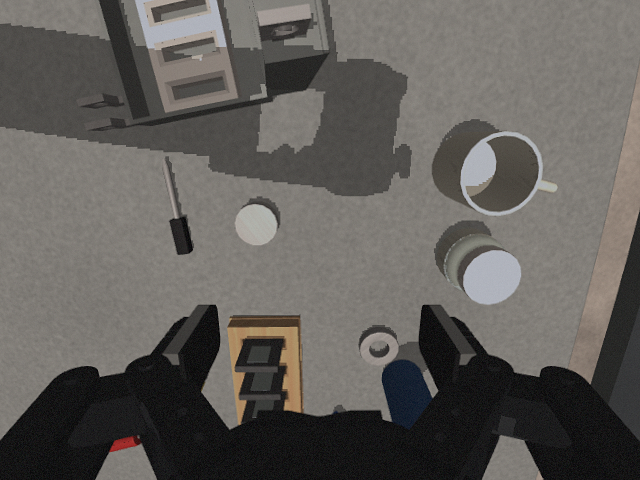

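Request:
step_arm:
  moves:
    - [1, 0, 0.06, 0.03, 0]
    - [1, 0, 0.06, 0.03, 0]
    - [1, 0, 0.06, 0.02, 0]
    - [1, 0, 0.04, 0, 0]
    - [1, 0, 0, 0, 0]
    - [1, 0, 0, 0, 0]

```text
t: 2.85
tool_pos: [0.624, 0.2182, 0.3103]
tool_rot: [-2.225, -2.218, -0.001]
contact_force: [0.8, -0.6, 0.8]
opening: 0.0855
```

Run:
```python
from h import *
import pickle
o=ctrl.get_obs(); im=ctrl.get_image("wrist"); save(im,"wcase"); pickle.dump((o,im),open("wcase.pkl","wb"));print(o["tool_pos"])
s=ctrl.get_image("side"); save(s,"side1",(130,130,310,300),4); pickle.dump(s,open("side1.pkl","wb"))
s=ctrl.get_image("scene"); save(s,"scene1",(330,170,590,290),3);pickle.dump(s,open("scene1.pkl","wb"))
```

```text
[0.62403845 0.21817613 0.31031949]
```

View pics/wcase.png

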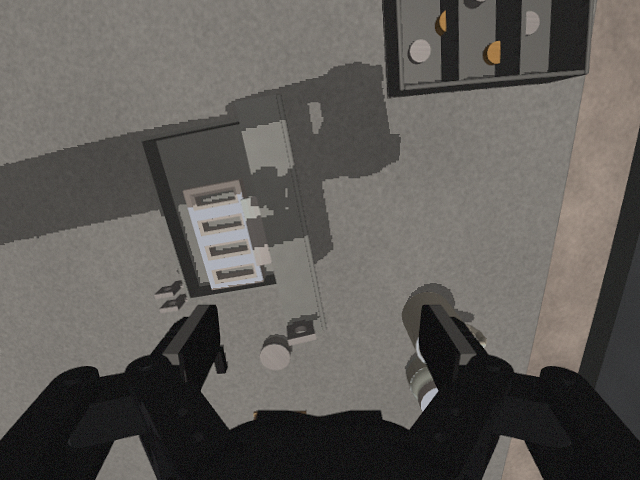

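View pics/side1.png

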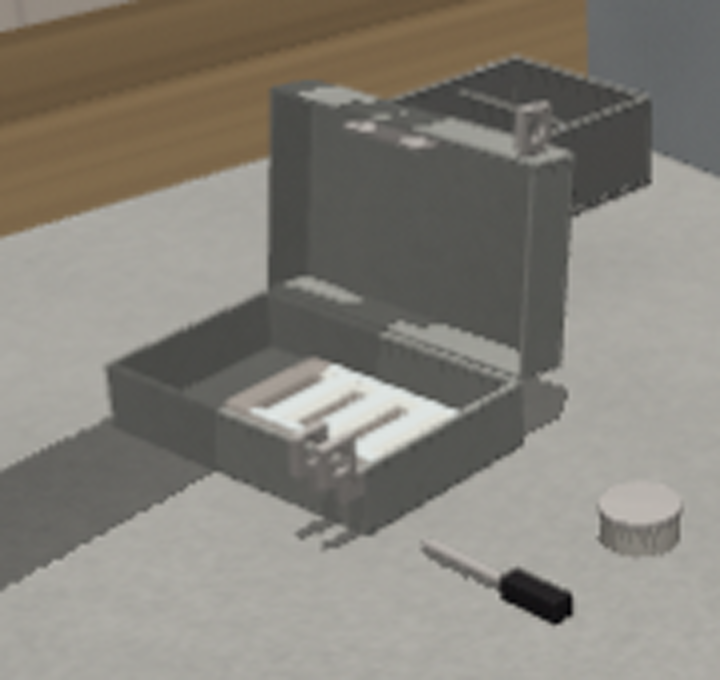

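View pics/scene1.png

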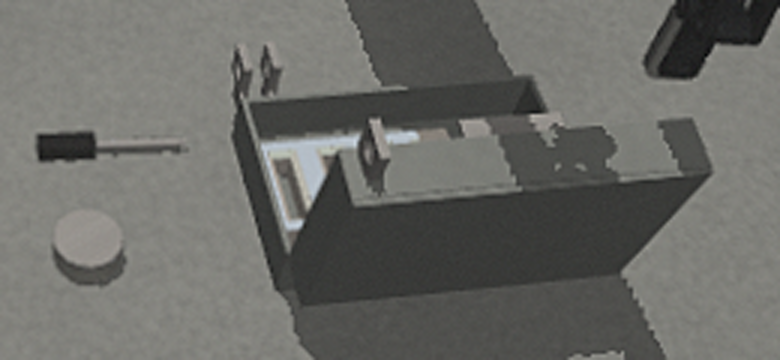

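Run:
```python
from h import *
import pickle
o,im=pickle.load(open("wcase.pkl","rb")); save(im,"wcase_c",(130,110,290,310),4)
c=cv2.imread("pics/wcase_c.png"); cv2.imwrite("pics/wcase_c.png",c[:600] if 0 else cv2.resize(c,(480,600)))
save(im,"wcase_c1",(130,170,290,310),4)
```

```text
(no output)
```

View pics/wcase_c1.png

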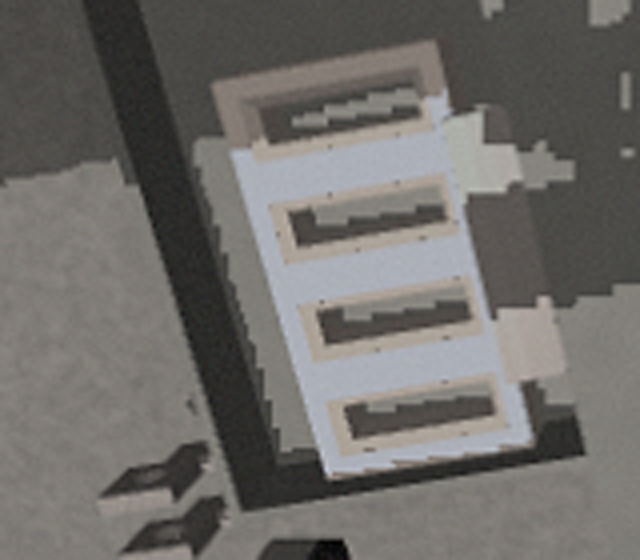

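```bash
cat > fitcase.py <<'E'
from h import *
import pickle
from scipy.optimize import least_squares
o,im=pickle.load(open("wcase.pkl","rb"))
c=lambda u,v:(130+u/4,170+v/4)
obs=[]
def S(k): # slot mouth corners order TL,TR,BR,BL in picture  (y+ up, x+ right)
    return [(-.0292,k*.034+.0102),(.0292,k*.034+.0102),(.0292,k*.034-.0102),(-.0292,k*.034-.0102)]
px={0:[c(328,405),c(495,375),c(510,425),c(345,455)],1:[c(300,308),c(470,278),c(485,330),c(318,360)],2:[c(268,205),c(452,176),c(465,233),c(288,263)]}
rim=[((-.065,-.105,.042),c(243,508)),((-.065,.105,.042),(143,142))]
def f(p):
    x,y,a,xs,ys=p; R=np.array([[np.cos(a),-np.sin(a)],[np.sin(a),np.cos(a)]]); r=[]
    X=[];P=[]
    for k in px:
        for (sx,sy),u in zip(S(k),px[k]):
            q=R@np.array([xs+sx,ys+sy])+[x,y]; X.append([*q,.027]); P.append(u)
    for (a0,b0,z),u in rim: q=R@np.array([a0,b0])+[x,y]; X.append([*q,z]);P.append(u)
    return (proj(im,X,o)-np.array(P)).ravel()
s=least_squares(f,[.6,.3,.2,0,-.0835],loss="soft_l1"); print(s.x, np.degrees(s.x[2])); print(np.round(s.fun.reshape(-1,2),1))
E
python3 fitcase.py
python3 - <<'E'
from h import *
import pickle
o,im=pickle.load(open("wcase.pkl","rb"))
s1=pickle.load(open("scene1.pkl","rb"));sd=pickle.load(open("side1.pkl","rb"))
E
```

```text
[ 0.50051743  0.1999931   0.16656413 -0.00280394 -0.07935057] 9.543421927870497
[[-0.5 -1.1]
 [ 0.5 -0.5]
 [ 0.1  1.1]
 [-0.8  0.3]
 [-0.2 -0.9]
 [ 0.9 -0.6]
 [ 0.7  1.1]
 [-0.6  0.6]
 [ 0.9 -0.2]
 [-0.7 -0.6]
 [-0.3  0.6]
 [ 0.1  0.4]
 [ 0.6  5.9]
 [-0.5 -1.1]]
```

Request:
step_arm:
  moves:
    - [1, -0.06, 0, 0, 0]
    - [1, -0.06, -0.02, 0, 0]
    - [1, -0.03, 0, 0, 0]
    - [1, 0, 0, -0.05, 0]
    - [1, 0, 0, -0.05, 0]
    - [1, 0, 0, 0, 0]
    - [1, 0, 0, 0, 0]

```text
t: 3.88
tool_pos: [0.4721, 0.1899, 0.2068]
tool_rot: [-2.24, -2.203, 0.0]
contact_force: [-0.6, 0.5, 0.2]
opening: 0.0855
```

Run:
```python
from h import *
import pickle
o=ctrl.get_obs(); im=ctrl.get_image("wrist"); save(im,"wcase2"); pickle.dump((o,im),open("wcase2.pkl","wb"));print(o["tool_pos"])
```

```text
[0.47213917 0.18985317 0.20684432]
```

View pics/wcase2.png

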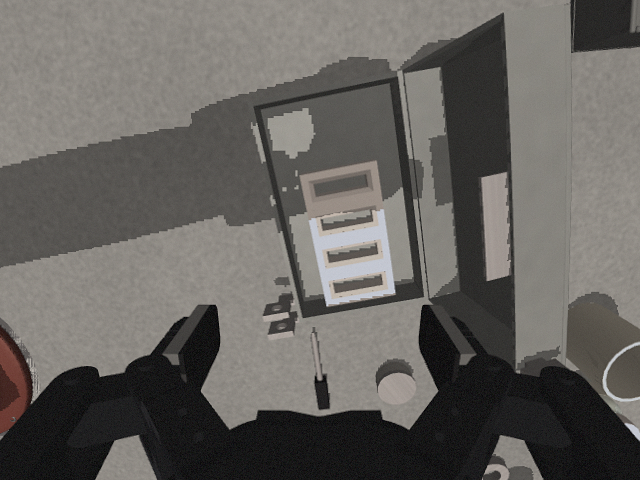

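Run:
```python
from h import *
import pickle
o,im=pickle.load(open("wcase2.pkl","rb")); save(im,"w2a",(245,65,435,205),4); save(im,"w2b",(245,190,435,330),4)
```

```text
(no output)
```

View pics/w2a.png

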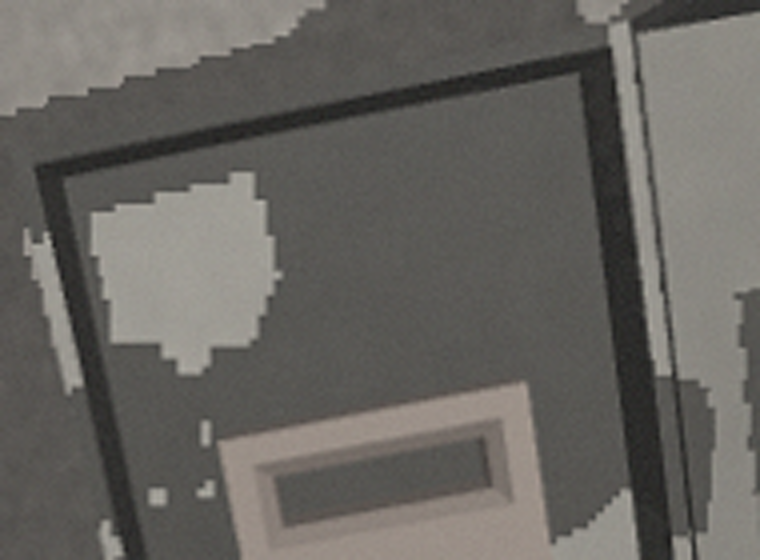

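View pics/w2b.png

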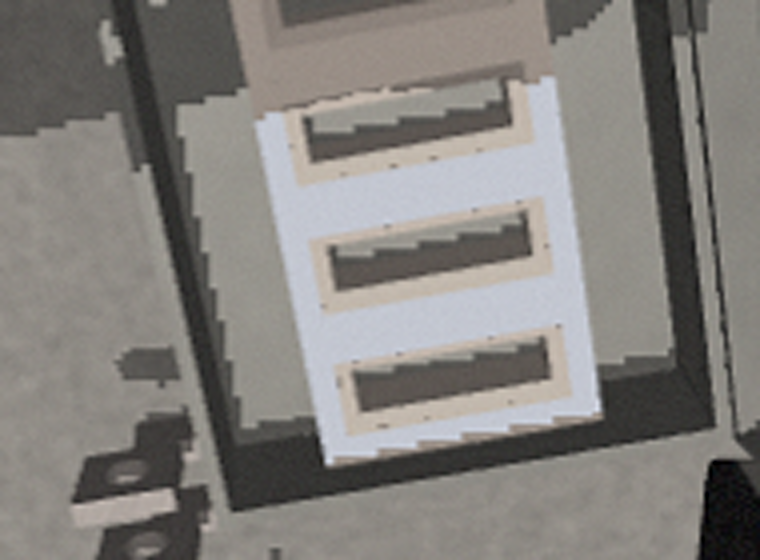

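```bash
cat > fitcase.py <<'E'
from h import *
import pickle
from scipy.optimize import least_squares
o,im=pickle.load(open("wcase2.pkl","rb"))
a_=lambda u,v:(245+u/4,65+v/4)
b_=lambda u,v:(245+u/4,190+v/4)
def S(k):
    return [(-.0292,k*.034+.0102),(.0292,k*.034+.0102),(.0292,k*.034-.0102),(-.0292,k*.034-.0102)]
px={0:[b_(338,372),b_(558,327),b_(572,390),b_(350,433)],1:[b_(310,240),b_(542,197),b_(552,268),b_(323,312)],3:[a_(255,466),a_(500,420),a_(512,498),a_(275,548)]}
rim=[((-.061,-.101,.042),b_(233,510)),((-.061,.101,.042),a_(36,168)),((.061,.101,.042),a_(612,48)),((.061,-.101,.042),b_(715,428))]
def f(p):
    x,y,a,xs,ys=p; R=np.array([[np.cos(a),-np.sin(a)],[np.sin(a),np.cos(a)]]); r=[]
    X=[];P=[]
    for k in px:
        for (sx,sy),u in zip(S(k),px[k]):
            q=R@np.array([xs+sx,ys+sy])+[x,y]; X.append([*q,.027]); P.append(u)
    for (a0,b0,z),u in rim: q=R@np.array([a0,b0])+[x,y]; X.append([*q,z]);P.append(u)
    return (proj(im,X,o)-np.array(P)).ravel()
s=least_squares(f,[.5,.2,.16,0,-.0835],loss="soft_l1"); print(s.x, np.degrees(s.x[2])); print(np.round(s.fun.reshape(-1,2),1))
J=s.jac; print(np.sqrt(np.diag(np.linalg.inv(J.T@J)))*.5)
E
python3 fitcase.py
```

```text
[ 4.96196159e-01  2.03513186e-01  1.77350071e-01 -1.39554891e-04
 -8.26506293e-02] 10.16141056997487
[[-1.1 -2.2]
 [ 1.  -1.3]
 [ 0.1  1.2]
 [-0.5  0.4]
 [-0.4 -0.5]
 [ 0.3 -0.6]
 [ 0.6  1. ]
 [ 0.2  0.5]
 [-0.5 -0.2]
 [ 0.4 -0.8]
 [ 0.7  1.4]
 [-1.1  0.6]
 [-0.2  0.5]
 [-0.2 -0.1]
 [ 0.1  0. ]
 [ 0.3 -0.3]]
[0.00023664 0.00023389 0.00172601 0.0003047  0.00031258]
```

Request:
step_arm:
  moves:
    - [1, 0, 0, 0.03, 0]
    - [1, 0.03, -0.06, 0, 0]
    - [1, 0.03, -0.06, 0, 0]
    - [1, 0.04, -0.06, 0, 0]
    - [1, 0, -0.06, 0, 0]
    - [1, 0, -0.04, 0, 0]
    - [1, 0, 0, 0, 0]
    - [1, 0, 0, 0, 0]

```text
t: 4.92
tool_pos: [0.5728, -0.0823, 0.2588]
tool_rot: [2.221, 2.188, 0.032]
contact_force: [-0.1, 0.1, 0.3]
opening: 0.0854
```

Run:
```python
from h import *
import pickle
o=ctrl.get_obs(); im=ctrl.get_image("wrist"); save(im,"wrack"); pickle.dump((o,im),open("wrack.pkl","wb"));print(o["tool_pos"])
```

```text
[ 0.57284436 -0.08226752  0.25875304]
```

View pics/wrack.png

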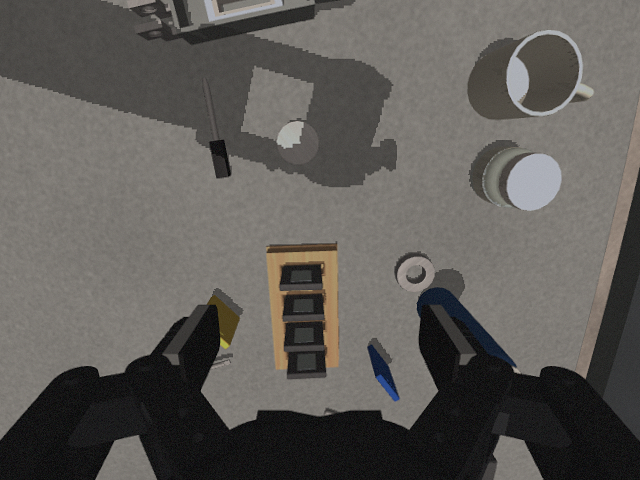

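Run:
```python
from h import *
import pickle
o,im=pickle.load(open("wrack.pkl","rb")); save(im,"wr_a",(255,235,355,385),4);save(im,"wr_b",(180,60,340,190),4);
for q in ["tin","pin","plate0","rack"]:
    print(q,[(np.round(r["bbox"],1).tolist(),round(r["p"],2)) for r in ctrl.spot_in(ctrl.get_image("wrist"),q)])
```

```text
tin [([277.4, 119.1, 319.7, 163.7], 0.69)]
pin [([204.1, 78.7, 229.9, 179.4], 0.57)]
plate0 [([287.9, 354.9, 325.8, 382.5], 0.98), ([366.0, 346.1, 397.9, 401.6], 0.97), ([281.8, 294.2, 327.9, 323.7], 0.85), ([209.9, 297.8, 240.0, 348.7], 0.81), ([279.2, 267.6, 322.9, 293.5], 0.66), ([284.4, 323.2, 328.9, 352.2], 0.58)]
rack [([266.1, 242.5, 340.7, 368.7], 0.89)]
```

View pics/wr_a.png

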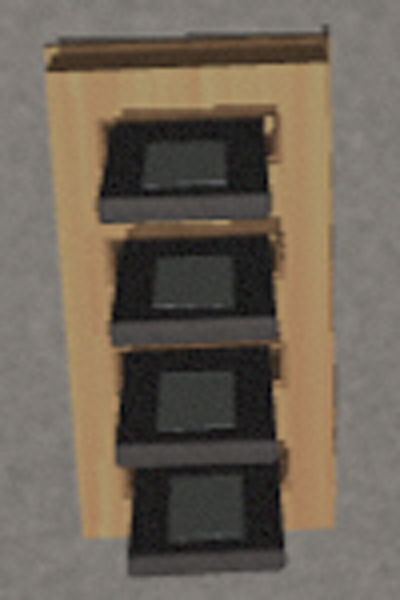

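View pics/wr_b.png

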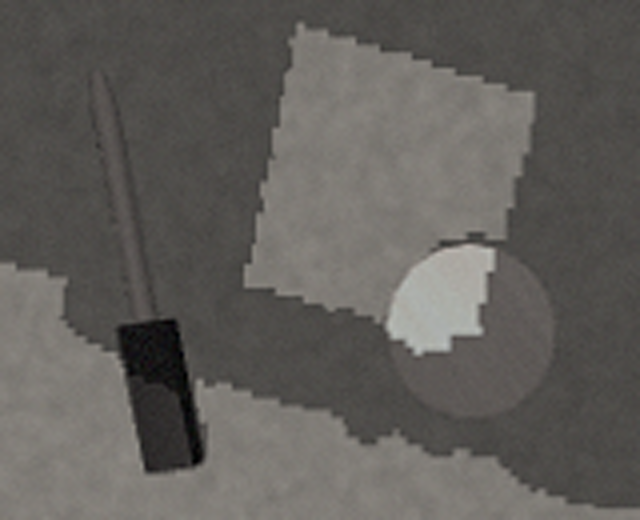

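Run:
```python
from h import *
import pickle
from scipy.optimize import least_squares
o,im=pickle.load(open("wrack.pkl","rb"))
a_=lambda u,v:(255+u/4,235+v/4); b_=lambda u,v:(180+u/4,60+v/4)
def fit(mx,my,z,px,x0):
    L=np.array([(-mx,my),(mx,my),(mx,-my),(-mx,-my)])
    def f(p):
        a=p[2]; R=np.array([[np.cos(a),-np.sin(a)],[np.sin(a),np.cos(a)]]); q=L@R.T+p[:2]
        return (proj(im,np.c_[q,[z]*4],o)-np.array(px)).ravel()
    s=least_squares(f,x0); return s.x,np.round(s.fun,1)
x,r=fit(.043,.082,.022,[a_(50,70),a_(328,63),a_(333,526),a_(85,538)],[.57,-.13,0]); print("rack",x,np.degrees(x[2]),r)
P=[[(100,197),(268,193),(268,216),(102,221)],[(112,320),(277,315),(277,337),(112,345)],[(118,443),(280,438),(280,460),(118,467)],[(130,552),(285,547),(285,569),(130,575)]]
for k,p in enumerate(P):
    s,r=fit(.023,.004,.068,[a_(*u) for u in p],[.57,-.13,0]); print(3-k,s,np.degrees(s[2]),r)
c,s_=np.cos(x[2]),np.sin(x[2])
for k in range(4): d=(k-1.5)*.038; print("rackslot",k,x[0]-s_*d,x[1]+c*d)
print("tin",onz(im,b_(470,330),.022,o))
t=onz(im,b_(97,72),.007,o); g=onz(im,b_(148,322),.010,o);g2=onz(im,b_(166,472),.014,o); print("pin tip",t,"face",g,"end",g2,np.linalg.norm(t-g))
```

```text
rack [ 0.56066077 -0.21384377  0.01200658] 0.6879261771190625 [-2.3 -0.6  2.3 -1.3  1.9  1.6 -1.8  1.2]
3 [ 0.55842203 -0.15652324  0.00310683] 0.17800844753403738 [-0.9 -0.4  0.9 -0.6  1.   0.6 -1.   0.5]
2 [ 0.56007332 -0.19291468  0.01310268] 0.7507280451496322 [-0.8 -0.1  0.5 -0.5  0.6  0.5 -0.3  0.1]
1 [ 0.56028039 -0.23178714  0.00852034] 0.48817954121067886 [-0.4 -0.1  0.2 -0.3  0.3  0.3 -0.   0. ]
0 [ 0.56176973 -0.26861102  0.00480771] 0.2754617722185854 [-0.7  0.   0.5 -0.1  0.5  0.1 -0.3 -0. ]
rackslot 0 0.5613451293814142 -0.27083965682246913
rackslot 1 0.5608888904248865 -0.23284239578940855
rackslot 2 0.5604326514683589 -0.19484513475634793
rackslot 3 0.5599764125118312 -0.15684787372328732
tin [ 0.55782707 -0.01111885  0.022     ]
pin tip [0.46179322 0.05586145 0.007     ] face [ 0.47017074 -0.00763415  0.01      ] end [ 0.47237564 -0.04767806  0.014     ] 0.06411609751197428
```

```bash
cat >> h.py <<'E'
def st():
    o=ctrl.get_obs(); R=Ro.from_rotvec(o["tool_rot"]).as_matrix()
    print("t %.2f"%o["t"],"pos",np.round(o["tool_pos"],4),"yawx %.2f"%np.degrees(np.arctan2(R[1,0],R[0,0])),"tilt",np.round(R[:2,2],4),"F",np.round(o["contact_force"],1),"op %.4f"%o["opening"],"q",np.round(o["q"],2))
E
python3 -c "
from h import *
st()"
```

```text
t 5.38 pos [ 0.572  -0.0816  0.2567] yawx 89.24 tilt [ 0.0282 -0.0022] F [ 0.7 -0.4  0. ] op 0.0853 q [-0.27 -0.09  1.71  0.01  1.49 -0.26]
```

Request:
step_arm:
  moves:
    - [0.33, 0, -0.04, 0, 10]
    - [0.33, 0, -0.04, 0, 10]
    - [0.33, 0, -0.04, 0, 10]
    - [0.33, 0, -0.04, 0, 10]
    - [0.33, 0, -0.03, 0, 10]
    - [0.33, 0, 0, 0, 10]
    - [0.33, 0, 0, 0, 10]
    - [0.33, 0, 0, 0, 10]
    - [0.33, 0, 0, 0, 10]
    - [0.33, 0, 0, 0, 0]
    - [0.33, 0, 0, 0, 0]

```text
t: 6.75
tool_pos: [0.5714, -0.2755, 0.2544]
tool_rot: [0.06, -3.139, -0.047]
contact_force: [-0.3, 0.7, 1.0]
opening: 0.028
```

```bash
python3 -c "
from h import *
st()"
```

```text
t 6.75 pos [ 0.5714 -0.2755  0.2544] yawx -177.81 tilt [-0.0026  0.0297] F [-0.3  0.7  1. ] op 0.0280 q [-0.58  0.07  1.55  0.02  1.53 -2.19]
```

Request:
step_arm:
  moves:
    - [0.33, -0.009, 0.006, -0.05, -1.7]
    - [0.33, 0, 0, -0.05, 0]
    - [0.33, 0, 0, 0, 0]
    - [0.33, 0, 0, 0, 0]

```text
t: 7.25
tool_pos: [0.5636, -0.2699, 0.1563]
tool_rot: [-0.002, 3.138, 0.041]
contact_force: [-0.5, 0.8, -0.4]
opening: 0.028
```

```bash
python3 -c "
from h import *
st()"
```

```text
t 7.25 pos [ 0.5636 -0.2699  0.1563] yawx -179.93 tilt [0.0037 0.0263] F [-0.5  0.8 -0.4] op 0.0280 q [-0.58  0.11  1.68  0.02  1.36 -2.15]
```

Request:
step_arm:
  moves:
    - [0.33, -0.0015, 0, -0.04, 0.5]
    - [0.33, 0, 0, -0.04, 0]
    - [0.33, 0, 0, -0.03, 0]
    - [0.33, 0, 0, -0.003, 0]
    - [0.33, 0, 0, 0, 0]

```text
t: 7.88
tool_pos: [0.5713, -0.2757, 0.0573]
tool_rot: [-0.013, 3.117, 0.02]
contact_force: [-0.5, -0.1, 0.7]
opening: 0.0281
```

```bash
python3 -c "
from h import *
st(); save(ctrl.get_image('wrist'),'g0')"
```

```text
t 7.88 pos [ 0.5713 -0.2757  0.0573] yawx -179.54 tilt [0.0246 0.0128] F [-0.5 -0.1  0.7] op 0.0281 q [-0.58  0.23  1.73  0.03  1.17 -2.17]
```

View pics/g0.png

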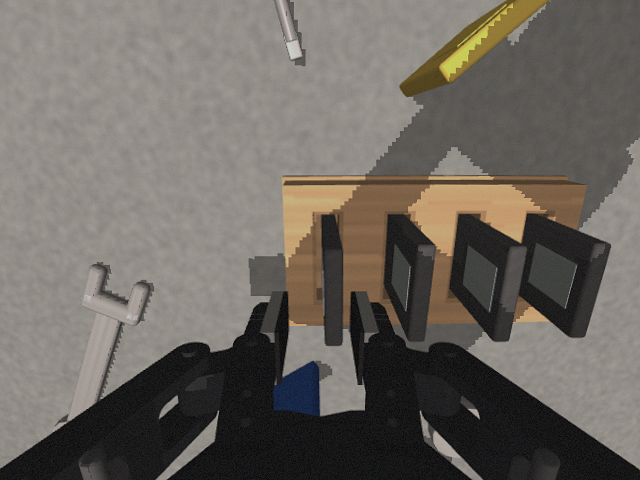

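Request:
step_arm:
  moves:
    - [0.33, -0.005, 0.003, 0, 0]
    - [0.33, -0.004, 0.003, 0, 0]
    - [0.33, 0, 0, -0.007, 0]
    - [0.33, 0, 0, 0, 0]

```text
t: 8.43
tool_pos: [0.5637, -0.2705, 0.0544]
tool_rot: [-0.013, 3.111, 0.014]
contact_force: [-0.5, 0.0, 0.7]
opening: 0.028
```

```bash
python3 -c "
from h import *
st()"
```

```text
t 8.43 pos [ 0.5637 -0.2705  0.0544] yawx -179.54 tilt [0.0302 0.0092] F [-0.5  0.   0.7] op 0.0280 q [-0.58  0.21  1.76  0.03  1.16 -2.17]
```

Request:
step_arm:
  moves:
    - [0.33, -0.002, 0.001, -0.008, 0]
    - [0.33, 0, 0, -0.005, 0]
    - [0.33, 0, 0, 0, 0]

```text
t: 8.8
tool_pos: [0.5611, -0.2692, 0.0397]
tool_rot: [-0.013, 3.112, 0.015]
contact_force: [-0.1, -0.7, -0.6]
opening: 0.028
```

```bash
python3 -c "
from h import *
st()"
```

```text
t 8.80 pos [ 0.5611 -0.2692  0.0397] yawx -179.54 tilt [0.0291 0.0099] F [-0.1 -0.7 -0.6] op 0.0280 q [-0.58  0.22  1.77  0.03  1.13 -2.17]
```

Request:
step_arm:
  moves:
    - [0.33, 0, 0, 0.004, 0]
    - [0, 0, 0, 0, 0]
    - [0, 0, 0, 0, 0]
    - [0, 0, 0, 0, 0]
    - [0, 0, 0, 0, 0]
  newtons: 40

```text
t: 9.43
tool_pos: [0.5615, -0.2694, 0.0443]
tool_rot: [-0.013, 3.112, 0.015]
contact_force: [-0.3, 0.2, -0.6]
opening: 0.0071
```

```bash
python3 -c "
from h import *
st()"
```

```text
t 9.43 pos [ 0.5615 -0.2694  0.0443] yawx -179.54 tilt [0.0298 0.0094] F [-0.3  0.2 -0.6] op 0.0071 q [-0.58  0.21  1.77  0.03  1.14 -2.17]
```

Request:
step_arm:
  moves:
    - [0, 0, 0, 0.02, 0]
    - [0, 0, 0, 0.03, 0]
    - [0, 0, 0, 0.04, 0]
    - [0, 0, 0, 0.04, 0]
    - [0, -0.01, 0.03, 0, 0]
    - [0, -0.02, 0.05, 0, 3]
    - [0, -0.02, 0.05, 0, 3]
    - [0, -0.02, 0.05, 0, 3]
    - [0, 0, 0.05, 0, 0]
    - [0, 0, 0.05, 0, 0]
    - [0, 0, 0.05, 0, 0]
    - [0, 0, 0.05, 0, 0]
    - [0, 0, 0.04, 0, 0]
    - [0, 0, 0, 0, 0]
    - [0, 0, 0, 0, 0]

```text
t: 11.3
tool_pos: [0.4905, 0.163, 0.2038]
tool_rot: [-0.259, 3.074, 0.016]
contact_force: [0.2, -0.4, -0.8]
opening: 0.0073
```

```bash
python3 -c "
from h import *
st()"
```

```text
t 11.30 pos [0.4905 0.163  0.2038] yawx -170.37 tilt [0.0559 0.0148] F [ 0.2 -0.4 -0.8] op 0.0073 q [ 0.17 -0.23  1.93  0.    1.39 -1.57]
```

```bash
python3 -c "
from h import *
st()
for i in range(4): ctrl.get_image('side')
st()"
```

```text
t 11.30 pos [0.4905 0.163  0.2038] yawx -170.37 tilt [0.0559 0.0148] F [ 0.2 -0.4 -0.8] op 0.0073 q [ 0.17 -0.23  1.93  0.    1.39 -1.57]
t 11.50 pos [0.4906 0.1622 0.2029] yawx -170.49 tilt [0.055  0.0146] F [ 0.3 -0.2 -1.1] op 0.0070 q [ 0.17 -0.23  1.93  0.01  1.39 -1.57]
```

Request:
step_arm:
  moves:
    - [0, 0, 0.01, 0, 0.5]
    - [0, 0, 0.01, 0, 0]
    - [0, 0, 0.01, 0, 0]
    - [0, 0, 0.01, 0, 0]
    - [0, 0, 0.01, 0, 0]
    - [0, 0, 0.005, 0, 0]

```text
t: 12.25
tool_pos: [0.4906, 0.2199, 0.2025]
tool_rot: [-0.267, 3.075, 0.016]
contact_force: [0.0, -0.2, -0.4]
opening: 0.0068
```

```bash
python3 -c "
from h import *
st()
for i in range(3): ctrl.get_image('side')
st()"
```

```text
t 12.25 pos [0.4906 0.2199 0.2025] yawx -170.08 tilt [0.054  0.0152] F [ 0.  -0.2 -0.4] op 0.0068 q [ 0.28 -0.18  1.88 -0.    1.38 -1.46]
t 12.40 pos [0.4906 0.2193 0.2025] yawx -170.09 tilt [0.054 0.015] F [-0.5  0.  -0.4] op 0.0068 q [ 0.28 -0.18  1.88 -0.    1.38 -1.46]
```

Request:
step_arm:
  moves:
    - [0, 0, 0, -0.03, 0]
    - [0, 0, 0, -0.03, 0]

```text
t: 12.65
tool_pos: [0.493, 0.2196, 0.145]
tool_rot: [-0.265, 3.067, 0.017]
contact_force: [0.8, 0.1, -0.6]
opening: 0.0069
```

```bash
python3 -c "
from h import *
st()
for i in range(3): ctrl.get_image('side')
st()"
```

```text
t 12.65 pos [0.493  0.2196 0.145 ] yawx -170.12 tilt [0.0615 0.0167] F [ 0.8  0.1 -0.6] op 0.0069 q [ 0.28 -0.13  1.93 -0.    1.27 -1.46]
t 12.80 pos [0.4915 0.2192 0.1437] yawx -170.12 tilt [0.0567 0.0154] F [-0.7 -0.   0.5] op 0.0074 q [ 0.28 -0.12  1.94 -0.    1.27 -1.46]
```

Request:
step_arm:
  moves:
    - [0, 0.001, 0.003, -0.01, 0]
    - [0, 0, 0, -0.015, 0]
    - [0, 0, 0, -0.015, 0]
    - [0, 0, 0, -0.015, 0]
    - [0, 0, 0, -0.005, 0]

```text
t: 13.42
tool_pos: [0.4946, 0.2227, 0.0835]
tool_rot: [-0.265, 3.067, 0.018]
contact_force: [-0.3, -0.4, -0.5]
opening: 0.0071
```

```bash
python3 -c "
from h import *
st()
for i in range(2): ctrl.get_image('side')
st()
import pickle
o=ctrl.get_obs();im=ctrl.get_image('wrist');save(im,'p0');s=ctrl.get_image('side'); save(s,'p0s',(130,130,310,280),4)"
```

```text
t 13.43 pos [0.4946 0.2227 0.0835] yawx -170.14 tilt [0.0621 0.0168] F [-0.3 -0.4 -0.5] op 0.0071 q [ 0.29 -0.05  1.97 -0.    1.15 -1.46]
t 13.53 pos [0.4949 0.2228 0.0841] yawx -170.14 tilt [0.0627 0.017 ] F [-0.   1.  -0.7] op 0.0072 q [ 0.29 -0.05  1.97 -0.    1.15 -1.46]
```

View pics/p0.png

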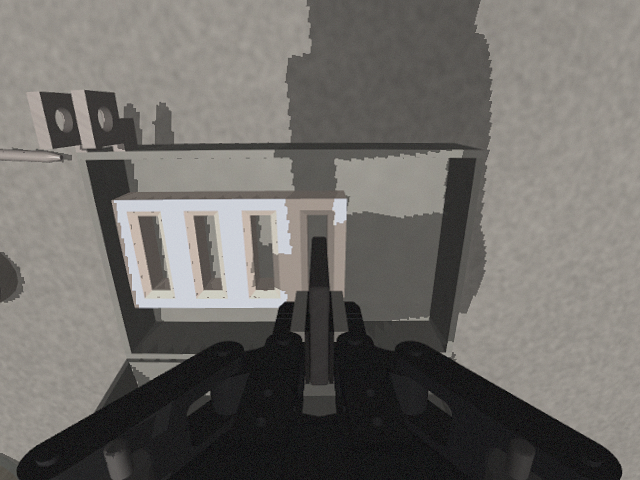

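View pics/p0s.png

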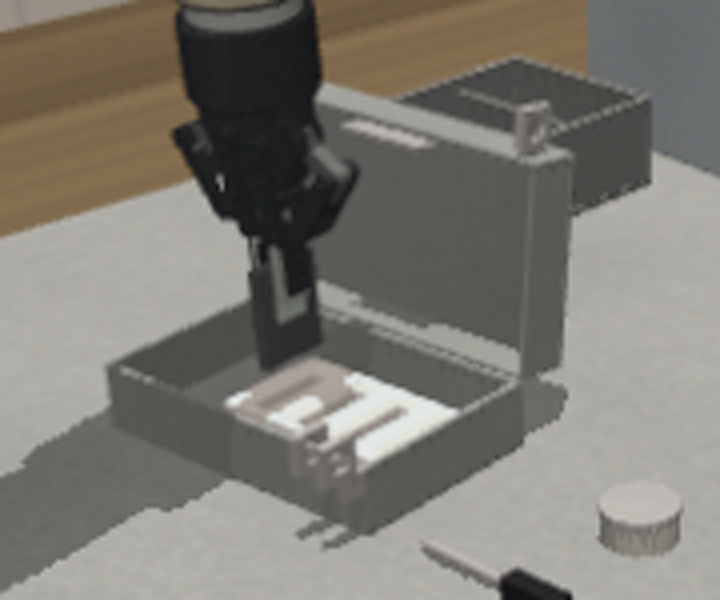

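Request:
step_arm:
  moves:
    - [0, -0.003, -0.0005, -0.003, 0]
    - [0, 0, 0, -0.008, 0]
    - [0, 0, 0, -0.006, 0]
    - [0, 0, 0, 0, 0]

```text
t: 14.12
tool_pos: [0.4934, 0.2228, 0.0688]
tool_rot: [-0.264, 3.061, 0.019]
contact_force: [0.3, -0.2, -0.9]
opening: 0.0068
```

```bash
python3 -c "
from h import *
ctrl.get_image('side');st();save(ctrl.get_image('wrist'),'p1',(80,120,400,400),2)"
```

```text
t 14.18 pos [0.4936 0.2228 0.0691] yawx -170.15 tilt [0.0679 0.0186] F [0.4 0.4 0. ] op 0.0074 q [ 0.29 -0.03  1.98 -0.    1.12 -1.46]
```

View pics/p1.png

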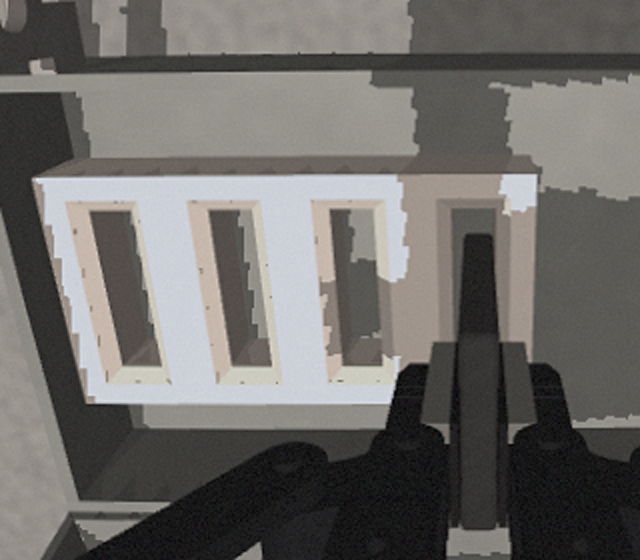

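Request:
step_arm:
  moves:
    - [0, -0.002, -0.0005, -0.002, 0]
    - [0, -0.0005, 0, -0.006, 0]
    - [0, -0.0005, 0, -0.006, 0]
    - [0, -0.0005, 0, -0.006, 0]

```text
t: 14.72
tool_pos: [0.4908, 0.2225, 0.049]
tool_rot: [-0.264, 3.059, 0.02]
contact_force: [0.5, 0.1, 0.1]
opening: 0.0071
```

```bash
python3 -c "
from h import *
ctrl.get_image('side');st();save(ctrl.get_image('wrist'),'p2',(80,120,400,400),2)"
```

```text
t 14.78 pos [0.4899 0.2223 0.048 ] yawx -170.14 tilt [0.0683 0.0187] F [-0.4 -0.7 -0.5] op 0.0071 q [ 0.29 -0.01  2.   -0.    1.08 -1.45]
```

View pics/p2.png

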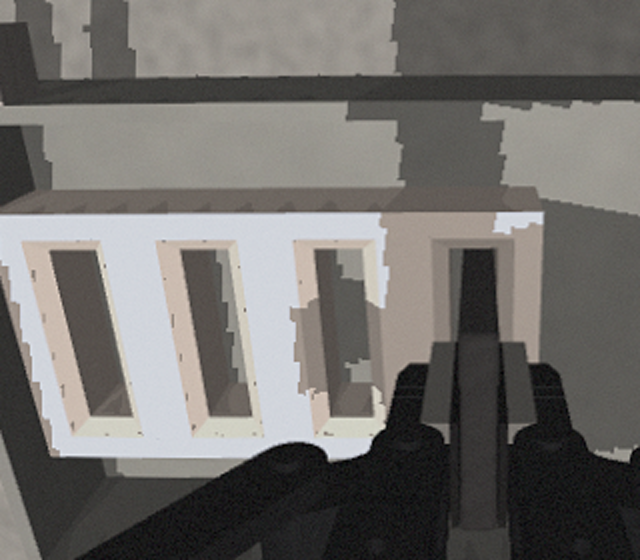

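Request:
step_arm:
  moves:
    - [0, 0.001, 0, -0.002, 0]
    - [0.25, 0, 0, 0, 0]
    - [0.25, 0, 0, 0, 0]
    - [0.25, 0, 0, 0, 0]

```text
t: 15.32
tool_pos: [0.4918, 0.2225, 0.0469]
tool_rot: [-0.264, 3.059, 0.02]
contact_force: [-0.2, -0.5, -0.5]
opening: 0.0212
```

```bash
python3 -c "
from h import *
ctrl.get_image('side');st();save(ctrl.get_image('side'),'p3s',(130,130,310,280),4)"
```

```text
t 15.38 pos [0.4918 0.2225 0.0469] yawx -170.15 tilt [0.0697 0.0191] F [-0.1  0.1  0.4] op 0.0212 q [ 0.29 -0.    2.   -0.    1.07 -1.45]
```

View pics/p3s.png

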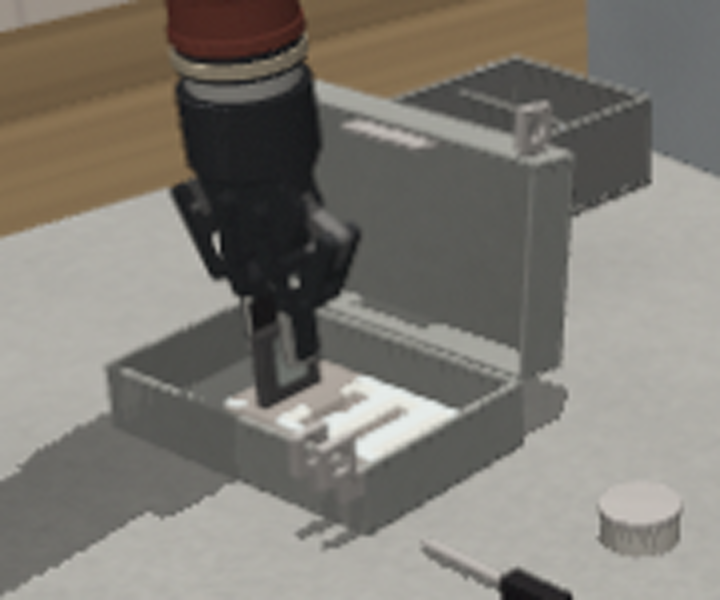

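Request:
step_arm:
  moves:
    - [0.25, 0, 0, 0.02, 0]
    - [0.25, 0, 0, 0.03, 0]
    - [0.25, 0, 0, 0.04, 0]
    - [0.25, 0, 0, 0.04, 0]

```text
t: 15.92
tool_pos: [0.4881, 0.2214, 0.1756]
tool_rot: [-0.265, 3.068, 0.017]
contact_force: [1.2, 0.6, -0.1]
opening: 0.0211
```

```bash
python3 -c "
from h import *
st();ctrl.get_image('side');ctrl.get_image('side');st();save(ctrl.get_image('wrist'),'p4')"
```

```text
t 15.93 pos [0.4881 0.2214 0.1756] yawx -170.15 tilt [0.0605 0.0164] F [ 1.2  0.6 -0.1] op 0.0211 q [ 0.29 -0.16  1.92 -0.    1.33 -1.45]
t 16.02 pos [0.4915 0.2225 0.1809] yawx -170.15 tilt [0.071  0.0195] F [ 0.5 -0.5  0.3] op 0.0211 q [ 0.29 -0.17  1.91 -0.    1.32 -1.45]
```

View pics/p4.png

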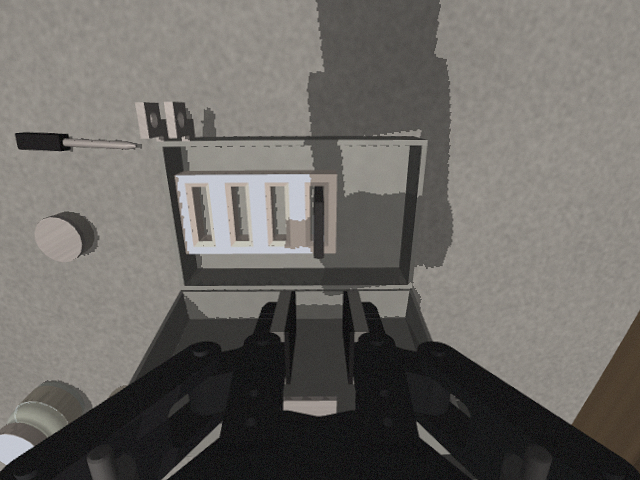

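Request:
step_arm:
  moves:
    - [0.33, 0, 0, 0.05, 0]
    - [0.33, 0, 0, 0, 0]

```text
t: 16.32
tool_pos: [0.4889, 0.2216, 0.2261]
tool_rot: [-0.265, 3.066, 0.018]
contact_force: [0.7, 0.4, -0.5]
opening: 0.0281
```

```bash
python3 -c "
from h import *
st();ctrl.get_image('side');ctrl.get_image('side');st()"
```

```text
t 16.32 pos [0.4889 0.2216 0.2261] yawx -170.15 tilt [0.0624 0.017 ] F [ 0.7  0.4 -0.5] op 0.0281 q [ 0.29 -0.2   1.86 -0.    1.41 -1.46]
t 16.43 pos [0.4859 0.2207 0.2202] yawx -170.15 tilt [0.0527 0.0141] F [ 0.5  0.3 -0.5] op 0.0282 q [ 0.29 -0.2   1.87 -0.    1.42 -1.46]
```

Request:
step_arm:
  moves:
    - [0.33, 0, -0.06, 0, 0]
    - [0.33, 0, -0.06, 0, 0]
    - [0.33, 0, -0.06, 0, 0]
    - [0.33, 0, -0.06, 0, 0]
    - [0.33, 0, -0.06, 0, 0]

```text
t: 17.05
tool_pos: [0.4788, -0.0831, 0.207]
tool_rot: [-0.282, 3.093, 0.021]
contact_force: [0.6, -0.4, -0.1]
opening: 0.0279
```

```bash
python3 -c "
from h import *
st();ctrl.get_image('side');ctrl.get_image('side');ctrl.get_image('side');st()"
```

```text
t 17.05 pos [ 0.4788 -0.0831  0.207 ] yawx -169.58 tilt [0.0344 0.0164] F [ 0.6 -0.4 -0.1] op 0.0279 q [-0.34 -0.3   1.97  0.03  1.44 -2.1 ]
t 17.20 pos [ 0.4789 -0.0837  0.207 ] yawx -169.91 tilt [0.0336 0.0164] F [-0.1  0.4  0. ] op 0.0283 q [-0.34 -0.3   1.97  0.03  1.44 -2.09]
```

Request:
step_arm:
  moves:
    - [0.33, 0, 0, 0.05, 0]
    - [0.33, 0, 0, 0, 0]
    - [0.33, 0.03, -0.05, 0, -5]
    - [0.33, 0.03, -0.05, 0, -4.6]
    - [0.33, 0.02, -0.05, 0, 0]

```text
t: 17.82
tool_pos: [0.5579, -0.2267, 0.248]
tool_rot: [-0.024, 3.117, 0.032]
contact_force: [0.7, 0.2, 0.3]
opening: 0.0282
```

```bash
python3 -c "
from h import *
st();ctrl.get_image('side');ctrl.get_image('side');ctrl.get_image('side');st()"
```

```text
t 17.82 pos [ 0.5579 -0.2267  0.248 ] yawx -179.13 tilt [0.0243 0.021 ] F [0.7 0.2 0.3] op 0.0282 q [-0.52 -0.02  1.66  0.03  1.49 -2.11]
t 17.98 pos [ 0.5571 -0.2274  0.2473] yawx -179.31 tilt [0.0225 0.0216] F [-0.3  0.3 -0.7] op 0.0281 q [-0.53 -0.02  1.66  0.03  1.49 -2.11]
```

Request:
step_arm:
  moves:
    - [0.33, 0.002, -0.003, -0.04, 0]
    - [0.33, 0, -0.002, -0.04, 0]
    - [0.33, 0, 0, -0.03, 0]
    - [0.33, 0, 0, -0.02, 0]
    - [0.33, 0, 0, -0.01, 0]

```text
t: 18.6
tool_pos: [0.558, -0.2221, 0.1005]
tool_rot: [-0.034, 3.121, 0.04]
contact_force: [0.1, -0.3, 0.1]
opening: 0.0279
```

```bash
python3 -c "
from h import *
st();ctrl.get_image('side');ctrl.get_image('side');ctrl.get_image('side');st()"
```

```text
t 18.60 pos [ 0.558  -0.2221  0.1005] yawx -178.78 tilt [0.0198 0.0259] F [ 0.1 -0.3  0.1] op 0.0279 q [-0.52  0.1   1.79  0.03  1.25 -2.12]
t 18.75 pos [ 0.5588 -0.2234  0.1022] yawx -178.83 tilt [0.0216 0.0247] F [ 0.4  0.8 -0.6] op 0.0285 q [-0.52  0.1   1.78  0.03  1.25 -2.12]
```

Request:
step_arm:
  moves:
    - [0.33, 0.0015, -0.005, 0, -0.7]
    - [0.33, 0, -0.004, 0, 0]
    - [0.33, 0, 0, -0.01, 0]
    - [0.33, 0, 0, -0.012, 0]

```text
t: 19.25
tool_pos: [0.5635, -0.2353, 0.0847]
tool_rot: [-0.011, 3.111, 0.03]
contact_force: [0.3, -0.6, 0.1]
opening: 0.0281
```

```bash
python3 -c "
from h import *
ctrl.get_image('side');ctrl.get_image('side');ctrl.get_image('side');st()"
```

```text
t 19.40 pos [ 0.5625 -0.2345  0.0834] yawx -179.60 tilt [0.0274 0.0211] F [ 0.5 -0.1 -0.4] op 0.0283 q [-0.53  0.14  1.78  0.03  1.21 -2.12]
```

Request:
step_arm:
  moves:
    - [0.33, -0.002, 0.0015, -0.01, 0]
    - [0.33, 0, 0, -0.01, 0]
    - [0.33, 0, 0, -0.01, 0]
    - [0.33, 0, 0, -0.006, 0]

```text
t: 19.9
tool_pos: [0.5603, -0.2326, 0.045]
tool_rot: [-0.012, 3.114, 0.033]
contact_force: [0.1, -0.2, 0.8]
opening: 0.0283
```

```bash
python3 -c "
from h import *
ctrl.get_image('side');ctrl.get_image('side');ctrl.get_image('side');st()"
```

```text
t 20.05 pos [ 0.5604 -0.2328  0.0456] yawx -179.59 tilt [0.0278 0.021 ] F [-0.2  0.   0.6] op 0.0280 q [-0.53  0.18  1.8   0.04  1.14 -2.12]
```

Request:
step_arm:
  moves:
    - [0, 0, 0, 0, 0]
    - [0, 0, 0, 0, 0]
    - [0, 0, 0, 0, 0]
    - [0, 0, 0, 0, 0]
    - [0, 0, 0, 0.03, 0]
    - [0, 0, 0, 0.04, 0]
    - [0, 0, 0, 0.05, 0]
    - [0, 0, 0, 0, 0]
    - [0, -0.02, 0.04, 0, 3]
    - [0, -0.02, 0.05, 0, 3.7]
    - [0, -0.02, 0.05, 0, 3]
    - [0, 0, 0.05, 0, 0]
    - [0, 0, 0.05, 0, 0]
    - [0, 0, 0.05, 0, 0]
    - [0, 0, 0.04, 0, 0]
    - [0, 0, 0.03, 0, 0]
    - [0, 0, 0.02, 0, 0]

```text
t: 22.18
tool_pos: [0.4921, 0.1578, 0.1603]
tool_rot: [-0.278, 3.112, 0.04]
contact_force: [-0.0, -0.3, -1.2]
opening: 0.007
```

```bash
python3 -c "
from h import *
ctrl.get_image('side');ctrl.get_image('side');ctrl.get_image('side');st()"
```

```text
t 22.32 pos [0.4922 0.1569 0.1604] yawx -169.77 tilt [0.0149 0.0264] F [ 0.3 -0.4  0. ] op 0.0074 q [ 0.15 -0.17  1.95  0.02  1.35 -1.6 ]
```

Request:
step_arm:
  moves:
    - [0, 0.003, 0.011, 0, 0]
    - [0, 0.002, 0.011, 0, 0]
    - [0, 0.001, 0.009, -0.01, 0]
    - [0, 0, 0, -0.02, 0]
    - [0, 0, 0, -0.02, 0]
    - [0, 0, 0, -0.01, 0]

```text
t: 23.08
tool_pos: [0.4992, 0.1889, 0.0972]
tool_rot: [-0.274, 3.112, 0.039]
contact_force: [0.3, 0.1, 0.2]
opening: 0.0074
```

```bash
python3 -c "
from h import *
ctrl.get_image('side');ctrl.get_image('side');st();save(ctrl.get_image('wrist'),'r0',(80,120,400,400),2)"
```

```text
t 23.18 pos [0.4989 0.1888 0.0971] yawx -169.93 tilt [0.0144 0.0261] F [-0.5 -0.4 -0.3] op 0.0073 q [ 0.21 -0.06  1.96  0.02  1.22 -1.54]
```

View pics/r0.png

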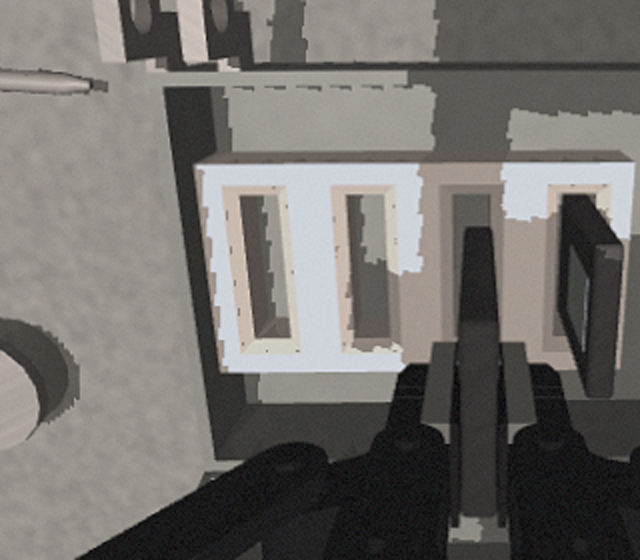

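Aligned over slot 2 (plate at crop ~(478,300), slot ~(472,270)). Descend to z ≈ 0.049.

Request:
step_arm:
  moves:
    - [0, 0, 0, -0.01, 0]
    - [0, 0, 0, -0.01, 0]
    - [0, 0, 0, -0.007, 0]

```text
t: 23.6
tool_pos: [0.5014, 0.1892, 0.0722]
tool_rot: [-0.274, 3.106, 0.04]
contact_force: [0.1, -0.5, 0.1]
opening: 0.0066
```

```bash
python3 -c "
from h import *
ctrl.get_image('side');ctrl.get_image('side');st()"
```

```text
t 23.70 pos [0.5007 0.1891 0.0716] yawx -169.95 tilt [0.019  0.0271] F [ 0.4  0.8 -1. ] op 0.0070 q [ 0.21 -0.02  1.97  0.02  1.17 -1.55]
```

Request:
step_arm:
  moves:
    - [0, -0.002, -0.0005, -0.004, 0]
    - [0, -0.0005, 0, -0.007, 0]
    - [0, -0.0005, 0, -0.007, 0]
    - [0, -0.0005, 0, -0.004, 0]

```text
t: 24.2
tool_pos: [0.4977, 0.1887, 0.049]
tool_rot: [-0.273, 3.106, 0.04]
contact_force: [0.5, 1.1, -0.7]
opening: 0.0069
```

```bash
python3 -c "
from h import *
ctrl.get_image('side');ctrl.get_image('side');st();save(ctrl.get_image('wrist'),'r1',(80,120,400,400),2)"
```

```text
t 24.30 pos [0.4977 0.1887 0.049 ] yawx -169.96 tilt [0.021  0.0275] F [-0.7  0.1 -1. ] op 0.0069 q [ 0.21  0.    1.99  0.02  1.12 -1.55]
```

View pics/r1.png

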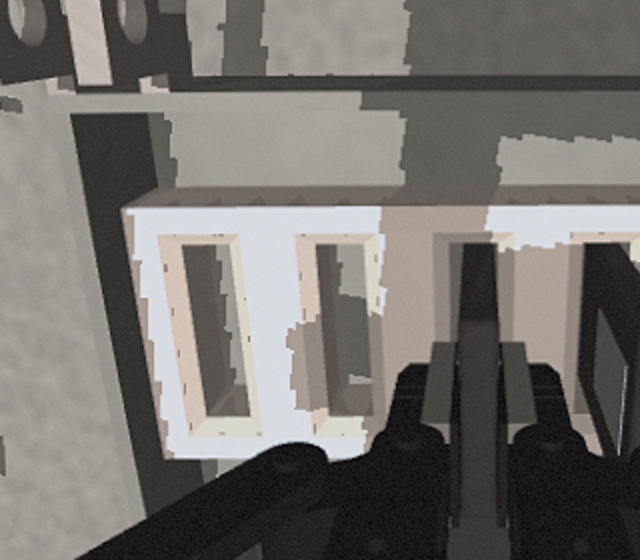

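Request:
step_arm:
  moves:
    - [0, 0, 0, -0.001, 0]
    - [0.2, 0, 0, 0, 0]
    - [0.2, 0, 0, 0, 0]
    - [0.2, 0, 0, 0, 0]
    - [0.2, 0, 0, 0.02, 0]
    - [0.2, 0, 0, 0.03, 0]
    - [0.2, 0, 0, 0.04, 0]
    - [0.2, 0, 0, 0.05, 0]
    - [0.2, 0, 0, 0, 0]

```text
t: 25.48
tool_pos: [0.4968, 0.1885, 0.193]
tool_rot: [-0.273, 3.107, 0.04]
contact_force: [-0.1, -0.4, -0.9]
opening: 0.0167
```

```bash
python3 -c "
from h import *
ctrl.get_image('side');ctrl.get_image('side');st();save(ctrl.get_image('wrist'),'r2',(80,80,480,380),2)"
```

```text
t 25.57 pos [0.4941 0.1879 0.1877] yawx -169.96 tilt [0.0115 0.0255] F [-0.1 -0.9 -0.3] op 0.0171 q [ 0.21 -0.16  1.89  0.02  1.39 -1.54]
```

View pics/r2.png

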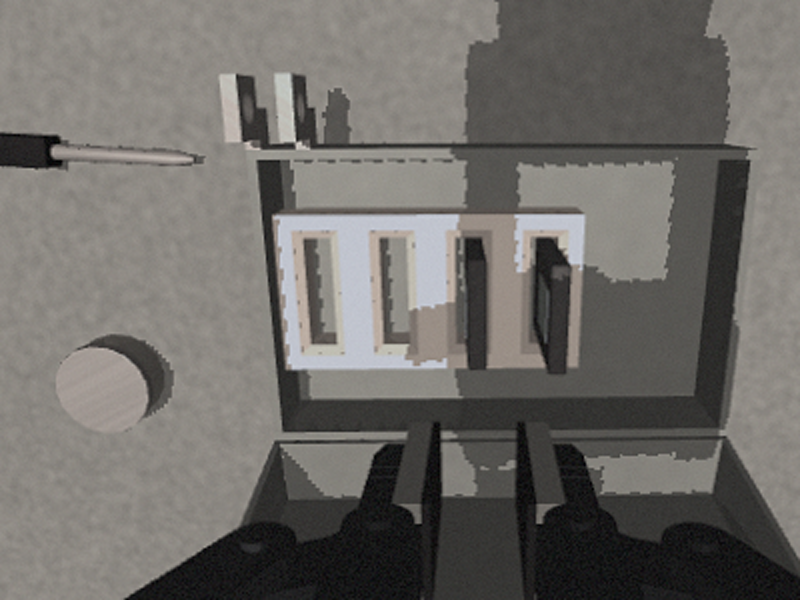

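Request:
step_arm:
  moves:
    - [0.33, 0, -0.04, 0, 0]
    - [0.33, 0, -0.05, 0, 0]
    - [0.33, 0, -0.05, 0, 0]
    - [0.33, 0, -0.05, 0, 0]
    - [0.33, 0.02, -0.05, 0, -3]
    - [0.33, 0.02, -0.05, 0, -3]
    - [0.33, 0.02, -0.04, 0, -3]
    - [0.33, 0.006, -0.03, 0, -0.5]
    - [0.33, 0, -0.02, 0, 0]

```text
t: 26.75
tool_pos: [0.5491, -0.2008, 0.1651]
tool_rot: [0.012, -3.124, -0.054]
contact_force: [-0.2, -0.3, -0.6]
opening: 0.0282
```

```bash
python3 -c "
from h import *
ctrl.get_image('side');ctrl.get_image('side');ctrl.get_image('side');st()"
```

```text
t 26.90 pos [ 0.5491 -0.1999  0.166 ] yawx -179.56 tilt [-0.0163  0.0344] F [-0.8 -0.2 -0.4] op 0.0278 q [-0.49  0.02  1.75  0.02  1.39 -2.07]
```

Request:
step_arm:
  moves:
    - [0.33, 0.006, 0.004, -0.02, 0]
    - [0.33, 0.005, 0.003, -0.03, 0]
    - [0.33, 0, 0, -0.02, 0]
    - [0.33, 0, 0, -0.01, 0]

```text
t: 27.4
tool_pos: [0.5599, -0.1878, 0.081]
tool_rot: [0.019, -3.124, -0.056]
contact_force: [1.2, 0.0, 0.4]
opening: 0.0282
```

```bash
python3 -c "
from h import *
ctrl.get_image('side');ctrl.get_image('side');ctrl.get_image('side');st()"
```

```text
t 27.55 pos [ 0.5604 -0.1887  0.0825] yawx -179.34 tilt [-0.0156  0.035 ] F [ 0.5 -0.1  0.1] op 0.0283 q [-0.46  0.13  1.79  0.03  1.25 -2.05]
```

Request:
step_arm:
  moves:
    - [0.33, 0, -0.004, -0.003, -0.2]
    - [0.33, 0, -0.001, -0.01, 0]
    - [0.33, 0, 0, -0.01, 0]
    - [0.33, 0, 0, -0.01, 0]
    - [0.33, 0, 0, -0.005, 0]

```text
t: 28.18
tool_pos: [0.5622, -0.1955, 0.0453]
tool_rot: [0.011, -3.131, -0.051]
contact_force: [-0.8, -0.3, -0.2]
opening: 0.0283
```

```bash
python3 -c "
from h import *
ctrl.get_image('side');ctrl.get_image('side');ctrl.get_image('side');st()"
```

```text
t 28.32 pos [ 0.5625 -0.1955  0.0459] yawx -179.59 tilt [-0.0097  0.0322] F [ 0.1  0.2 -0.2] op 0.0284 q [-0.47  0.18  1.8   0.03  1.18 -2.06]
```

Request:
step_arm:
  moves:
    - [0.33, -0.002, 0.002, 0, 0]
    - [0.33, 0, 0, 0, 0]
    - [0, 0, 0, 0, 0]
    - [0, 0, 0, 0, 0]
    - [0, 0, 0, 0, 0]
    - [0, 0, 0, 0, 0]

```text
t: 29.08
tool_pos: [0.5611, -0.1937, 0.0472]
tool_rot: [0.011, -3.134, -0.049]
contact_force: [0.4, -0.3, -0.6]
opening: 0.007
```

```bash
python3 -c "
from h import *
st()"
```

```text
t 29.07 pos [ 0.5611 -0.1937  0.0472] yawx -179.59 tilt [-0.0077  0.0313] F [ 0.4 -0.3 -0.6] op 0.0070 q [-0.47  0.17  1.81  0.03  1.18 -2.06]
```

Request:
step_arm:
  moves:
    - [0, 0, 0, 0.03, 0]
    - [0, 0, 0, 0.04, 0]
    - [0, 0, 0, 0.04, 0]
    - [0, 0, 0, 0.01, 0]
    - [0, -0.02, 0.03, 0, 3]
    - [0, -0.02, 0.05, 0, 3.7]
    - [0, -0.01, 0.05, 0, 3]
    - [0, 0, 0.05, 0, 0]
    - [0, 0, 0.05, 0, 0]
    - [0, 0, 0.04, 0, 0]
    - [0, 0, 0.03, 0, 0]
    - [0, 0, 0.02, 0, 0]

```text
t: 30.58
tool_pos: [0.501, 0.135, 0.1557]
tool_rot: [0.276, -3.101, -0.052]
contact_force: [0.3, -0.3, -0.7]
opening: 0.0071
```

```bash
python3 -c "
from h import *
ctrl.get_image('side');ctrl.get_image('side');ctrl.get_image('side');st()"
```

```text
t 30.73 pos [0.5012 0.1341 0.1559] yawx -169.77 tilt [-0.0305  0.0306] F [ 0.1 -0.1 -0.4] op 0.0069 q [ 0.1  -0.13  1.92  0.03  1.38 -1.66]
```

Request:
step_arm:
  moves:
    - [0, 0.003, 0.01, 0, 0]
    - [0, 0.002, 0.01, -0.01, 0]
    - [0, 0, 0, -0.02, 0]
    - [0, 0, 0, -0.02, 0]
    - [0, 0, 0, -0.01, 0]

```text
t: 31.35
tool_pos: [0.507, 0.154, 0.092]
tool_rot: [0.271, -3.101, -0.052]
contact_force: [0.6, -0.4, -0.7]
opening: 0.007
```

```bash
python3 -c "
from h import *
ctrl.get_image('side');ctrl.get_image('side');ctrl.get_image('side');st();save(ctrl.get_image('wrist'),'u0',(80,120,400,400),2)"
```

```text
t 31.50 pos [0.5074 0.154  0.0933] yawx -169.97 tilt [-0.0297  0.0307] F [ 0.  -0.4  0.7] op 0.0069 q [ 0.14 -0.03  1.94  0.04  1.26 -1.62]
```

View pics/u0.png

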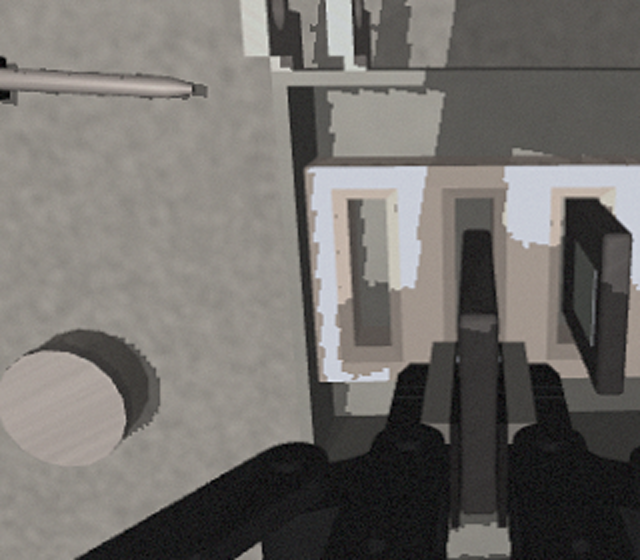

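Request:
step_arm:
  moves:
    - [0, 0, 0, -0.01, 0]
    - [0, 0, 0, -0.01, 0]
    - [0, -0.0005, 0, -0.006, 0]

```text
t: 31.92
tool_pos: [0.5093, 0.1543, 0.0694]
tool_rot: [0.272, -3.109, -0.052]
contact_force: [-6.6, -1.9, 19.9]
opening: 0.0072
```

```bash
python3 -c "
from h import *
ctrl.get_image('side');ctrl.get_image('side');st();save(ctrl.get_image('wrist'),'u1',(80,120,400,400),2)"
```

```text
t 32.02 pos [0.5088 0.1543 0.0689] yawx -169.98 tilt [-0.0247  0.0313] F [-0.8  0.3 -1.1] op 0.0070 q [ 0.14  0.    1.95  0.04  1.21 -1.62]
```

View pics/u1.png

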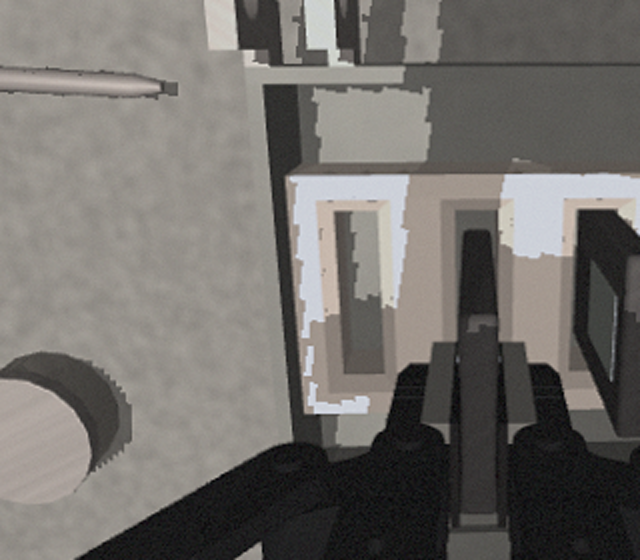

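Request:
step_arm:
  moves:
    - [0, -0.003, 0, 0.003, 0]
    - [0, 0, 0, -0.004, 0]
    - [0, -0.0005, 0, -0.005, 0]
    - [0, -0.0005, 0, -0.005, 0]

```text
t: 32.58
tool_pos: [0.5053, 0.1544, 0.0581]
tool_rot: [0.272, -3.11, -0.052]
contact_force: [-0.4, -0.5, -0.1]
opening: 0.007
```

```bash
python3 -c "
from h import *
ctrl.get_image('side');ctrl.get_image('side');st();save(ctrl.get_image('wrist'),'u2',(80,120,400,400),2)"
```

```text
t 32.67 pos [0.5046 0.1543 0.0574] yawx -169.97 tilt [-0.0241  0.0315] F [ 1.   0.5 -1.1] op 0.0070 q [ 0.14  0.01  1.97  0.04  1.19 -1.62]
```

View pics/u2.png

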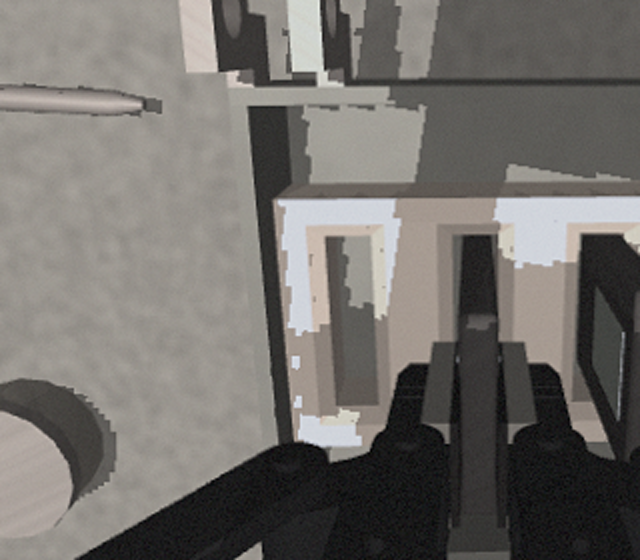

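In the slot; go down ~8 mm more, open, lift.

Request:
step_arm:
  moves:
    - [0, 0, 0, -0.004, 0]
    - [0, -0.0003, 0, -0.004, 0]
    - [0, 0, 0, 0, 0]
    - [0.2, 0, 0, 0, 0]
    - [0.2, 0, 0, 0, 0]
    - [0.2, 0, 0, 0, 0]

```text
t: 33.48
tool_pos: [0.5053, 0.1544, 0.05]
tool_rot: [0.272, -3.11, -0.052]
contact_force: [-0.1, 0.1, 0.1]
opening: 0.0173
```

```bash
python3 -c "
from h import *
st()"
```

```text
t 33.48 pos [0.5053 0.1544 0.05  ] yawx -169.98 tilt [-0.0221  0.0318] F [-0.1  0.1  0.1] op 0.0173 q [ 0.14  0.02  1.97  0.04  1.17 -1.62]
```

Request:
step_arm:
  moves:
    - [0.2, 0, 0, 0.02, 0]
    - [0.2, 0, 0, 0.03, 0]
    - [0.2, 0, 0, 0.04, 0]
    - [0.2, 0, 0, 0.04, 0]

```text
t: 33.98
tool_pos: [0.5017, 0.1539, 0.1792]
tool_rot: [0.271, -3.101, -0.052]
contact_force: [0.3, 0.2, -0.0]
opening: 0.0172
```

```bash
python3 -c "
from h import *
ctrl.get_image('side');ctrl.get_image('side');st();save(ctrl.get_image('wrist'),'u3',(80,80,480,380),2)"
```

```text
t 34.08 pos [0.5052 0.1544 0.1842] yawx -169.98 tilt [-0.0204  0.0321] F [ 0.4 -0.2  0.8] op 0.0171 q [ 0.14 -0.14  1.88  0.03  1.42 -1.61]
```

View pics/u3.png

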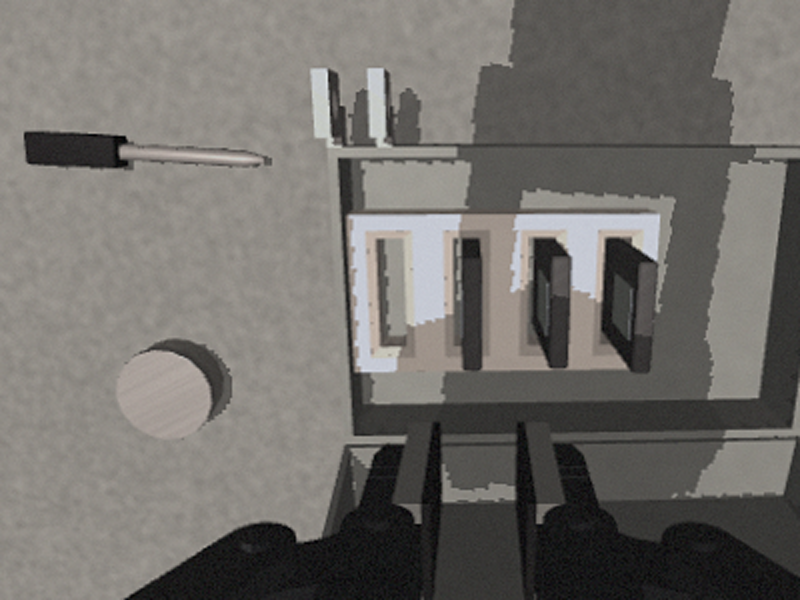

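Request:
step_arm:
  moves:
    - [0.33, 0, -0.03, 0, 0]
    - [0.33, 0, -0.05, 0, 0]
    - [0.33, 0, -0.05, 0, 0]
    - [0.33, 0.02, -0.05, 0, -3]
    - [0.33, 0.02, -0.05, 0, -3]
    - [0.33, 0.014, -0.04, 0, -3]
    - [0.33, 0.003, -0.02, 0, -0.5]
    - [0.33, 0, -0.015, 0, 0]

```text
t: 35.12
tool_pos: [0.5548, -0.1573, 0.1687]
tool_rot: [0.012, -3.106, -0.065]
contact_force: [-0.5, 0.0, -0.1]
opening: 0.0281
```

```bash
python3 -c "
from h import *
ctrl.get_image('side');ctrl.get_image('side');ctrl.get_image('side');st()"
```

```text
t 35.27 pos [ 0.555  -0.1566  0.1695] yawx -179.51 tilt [-0.0343  0.0415] F [ 0.1  0.2 -0.3] op 0.0282 q [-0.42  0.01  1.76  0.02  1.42 -2.  ]
```

Request:
step_arm:
  moves:
    - [0.33, 0.002, 0, -0.03, 0]
    - [0.33, 0, 0, -0.04, 0]
    - [0.33, 0, 0, 0, 0]

```text
t: 35.65
tool_pos: [0.5572, -0.1528, 0.0996]
tool_rot: [0.02, -3.109, -0.065]
contact_force: [-1.1, 0.5, 0.6]
opening: 0.0282
```

```bash
python3 -c "
from h import *
ctrl.get_image('side');ctrl.get_image('side');ctrl.get_image('side');st()"
```

```text
t 35.80 pos [ 0.5609 -0.1549  0.105 ] yawx -179.28 tilt [-0.0228  0.0375] F [ 0.8 -0.1  0.6] op 0.0281 q [-0.41  0.08  1.8   0.03  1.29 -2.  ]
```

Request:
step_arm:
  moves:
    - [0.33, -0.001, -0.001, -0.015, -0.3]
    - [0.33, 0, 0, -0.01, 0]
    - [0.33, 0, 0, -0.008, 0]

```text
t: 36.17
tool_pos: [0.5624, -0.1567, 0.0746]
tool_rot: [0.011, -3.126, -0.054]
contact_force: [-0.3, -0.5, 0.1]
opening: 0.028
```

```bash
python3 -c "
from h import *
ctrl.get_image('side');ctrl.get_image('side');ctrl.get_image('side');st()"
```

```text
t 36.33 pos [ 0.5617 -0.1564  0.0741] yawx -179.57 tilt [-0.0174  0.0354] F [-0.6  0.  -0.1] op 0.0283 q [-0.41  0.12  1.82  0.03  1.23 -2.  ]
```

Request:
step_arm:
  moves:
    - [0.33, -0.002, 0, -0.008, 0]
    - [0.33, -0.0005, 0, -0.01, 0]
    - [0.33, 0, 0, -0.006, 0]
    - [0.33, 0, 0, 0, 0]

```text
t: 36.83
tool_pos: [0.559, -0.1565, 0.0484]
tool_rot: [0.011, -3.124, -0.055]
contact_force: [-0.1, 0.6, -0.3]
opening: 0.0283
```

```bash
python3 -c "
from h import *
ctrl.get_image('side');ctrl.get_image('side');ctrl.get_image('side');st()"
```

```text
t 36.98 pos [ 0.5597 -0.1568  0.0495] yawx -179.58 tilt [-0.0157  0.0347] F [ 0.8 -1.   0.2] op 0.0280 q [-0.41  0.15  1.83  0.03  1.19 -2.  ]
```

Request:
step_arm:
  moves:
    - [0, 0, 0, 0, 0]
    - [0, 0, 0, 0, 0]
    - [0, 0, 0, 0, 0]
    - [0, 0, 0, 0, 0]
    - [0, 0, 0, 0.03, 0]
    - [0, 0, 0, 0.04, 0]
    - [0, 0, 0, 0.03, 0]
    - [0, 0, 0, 0.01, 0]
    - [0, -0.015, 0.03, 0, 3]
    - [0, -0.02, 0.05, 0, 3.7]
    - [0, -0.01, 0.05, 0, 3]
    - [0, 0, 0.05, 0, 0]
    - [0, 0, 0.04, 0, 0]
    - [0, 0, 0.03, 0, 0]
    - [0, 0, 0.01, 0, 0]

```text
t: 38.85
tool_pos: [0.5082, 0.1101, 0.1546]
tool_rot: [0.278, -3.101, -0.055]
contact_force: [-0.1, -0.2, -0.8]
opening: 0.0068
```

```bash
python3 -c "
from h import *
ctrl.get_image('side');ctrl.get_image('side');ctrl.get_image('side');st()"
```

```text
t 39.00 pos [0.5087 0.1085 0.155 ] yawx -169.83 tilt [-0.0297  0.0322] F [ 1.  -0.6 -0.5] op 0.0073 q [ 0.05 -0.12  1.92  0.03  1.38 -1.71]
```

Request:
step_arm:
  moves:
    - [0, 0.001, 0.007, 0, 0]
    - [0, 0, 0.006, -0.01, 0]
    - [0, 0, 0, -0.02, 0]
    - [0, 0, 0, -0.015, 0]
    - [0, 0, 0, -0.008, 0]

```text
t: 39.62
tool_pos: [0.5106, 0.1196, 0.0994]
tool_rot: [0.268, -3.104, -0.053]
contact_force: [0.5, -0.6, -0.9]
opening: 0.0067
```

```bash
python3 -c "
from h import *
ctrl.get_image('side');ctrl.get_image('side');ctrl.get_image('side');st();save(ctrl.get_image('wrist'),'v0',(80,120,400,400),2)"
```

```text
t 39.77 pos [0.5108 0.1197 0.1003] yawx -170.10 tilt [-0.0281  0.0318] F [-0.4  0.6 -0.4] op 0.0068 q [ 0.07 -0.05  1.95  0.04  1.27 -1.68]
```

View pics/v0.png

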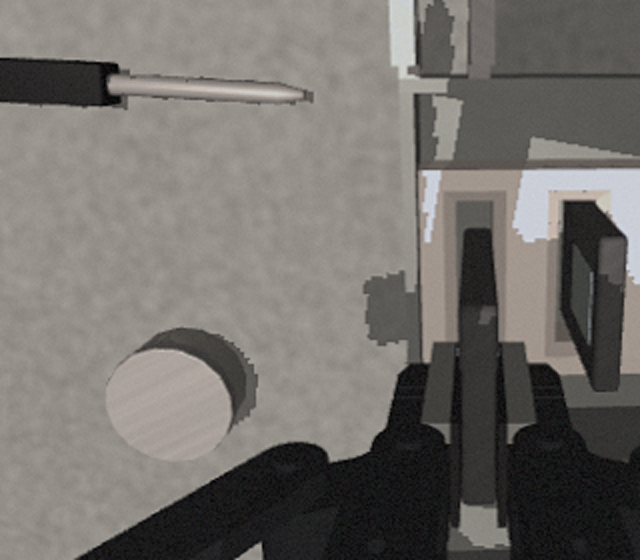

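Request:
step_arm:
  moves:
    - [0, 0, 0.001, -0.01, 0]
    - [0, -0.0005, 0, -0.01, 0]
    - [0, -0.0005, 0, -0.006, 0]

```text
t: 40.2
tool_pos: [0.5117, 0.121, 0.0754]
tool_rot: [0.269, -3.11, -0.053]
contact_force: [-0.8, 1.1, -0.4]
opening: 0.0068
```

```bash
python3 -c "
from h import *
ctrl.get_image('side');ctrl.get_image('side');ctrl.get_image('side');st();save(ctrl.get_image('wrist'),'v1',(80,120,400,400),2)"
```

```text
t 40.35 pos [0.5116 0.1209 0.0756] yawx -170.10 tilt [-0.0234  0.0323] F [-0.1 -0.4 -1.4] op 0.0070 q [ 0.07 -0.02  1.96  0.04  1.22 -1.68]
```

View pics/v1.png

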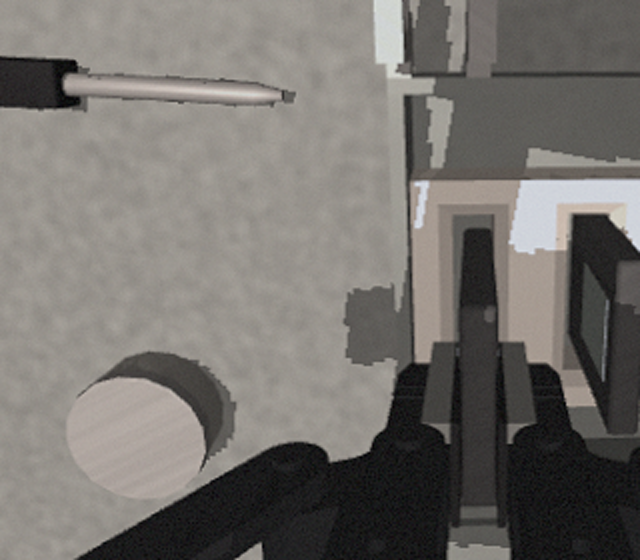

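Request:
step_arm:
  moves:
    - [0, -0.001, -0.0005, -0.005, 0]
    - [0, -0.0005, 0, -0.006, 0]
    - [0, -0.0005, 0, -0.005, 0]

```text
t: 40.78
tool_pos: [0.5107, 0.1205, 0.0602]
tool_rot: [0.269, -3.112, -0.053]
contact_force: [0.7, -0.3, -0.3]
opening: 0.0069
```

```bash
python3 -c "
from h import *
ctrl.get_image('side');ctrl.get_image('side');st()"
```

```text
t 40.88 pos [0.5101 0.1204 0.0597] yawx -170.10 tilt [-0.0218  0.0324] F [-0.7  0.4 -1.3] op 0.0070 q [ 0.07 -0.    1.97  0.04  1.19 -1.69]
```

Request:
step_arm:
  moves:
    - [0, -0.0005, 0, -0.004, 0]
    - [0, 0, 0, -0.004, 0]

```text
t: 41.12
tool_pos: [0.5099, 0.1205, 0.0516]
tool_rot: [0.269, -3.111, -0.053]
contact_force: [0.4, 0.0, 0.3]
opening: 0.0071
```

```bash
python3 -c "
from h import *
ctrl.get_image('side');ctrl.get_image('side');st()"
```

```text
t 41.23 pos [0.5099 0.1205 0.0515] yawx -170.10 tilt [-0.0213  0.0324] F [-0.1  0.1  0.3] op 0.0070 q [ 0.07  0.01  1.98  0.04  1.17 -1.69]
```

Request:
step_arm:
  moves:
    - [0.2, 0, 0, 0, 0]
    - [0.2, 0, 0, 0, 0]
    - [0.2, 0, 0, 0, 0]
    - [0.2, 0, 0, 0.02, 0]
    - [0.2, 0, 0, 0.03, 0]
    - [0.2, 0, 0, 0.04, 0]
    - [0.2, 0, 0, 0.04, 0]

```text
t: 42.1
tool_pos: [0.5067, 0.1202, 0.1812]
tool_rot: [0.268, -3.103, -0.053]
contact_force: [0.4, 0.3, 0.2]
opening: 0.0169
```

```bash
python3 -c "
from h import *
ctrl.get_image('side');st();o=ctrl.get_obs();im=ctrl.get_image('wrist');save(im,'v3',(80,80,480,380),2)
for q in ['tin','pin']:
    for r in ctrl.spot_in(im,q)[:2]:
        b=r['bbox'];print(q,b,r['p'],onz(im,[(b[0]+b[2])/2,(b[1]+b[3])/2],.014,o))
"
```

```text
t 42.15 pos [0.51   0.1205 0.188 ] yawx -170.10 tilt [-0.0195  0.0326] F [2.2 0.  3.4] op 0.0168 q [ 0.07 -0.15  1.88  0.03  1.43 -1.68]
tin [176.6, 249.7, 225.5, 295.0] 0.87 [0.5757022 0.0227098 0.014    ]
pin [129.8, 145.5, 251.6, 162.9] 0.72 [0.46489347 0.0045595  0.014     ]
pin [282.8, 115.8, 617.9, 455.0] 0.6 [0.54991691 0.27155226 0.014     ]
```

View pics/v3.png

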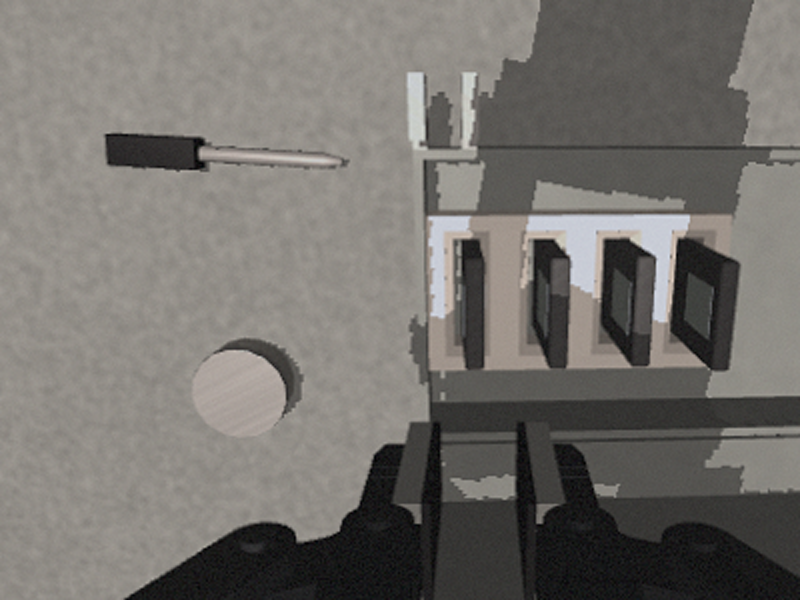

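Request:
step_arm:
  moves:
    - [0.8, 0, -0.03, 0, -10]
    - [0.8, 0, -0.04, 0, -10]
    - [0.8, 0.02, -0.04, 0, -10]
    - [0.8, 0.02, 0, 0, -10]
    - [0.8, 0.02, 0, 0, -10]
    - [0.8, 0.01, 0, 0, -10]
    - [0.8, 0, 0, 0, -10]
    - [0.8, 0, 0, 0, -10]
    - [0.8, 0, 0, 0, -10]

```text
t: 43.42
tool_pos: [0.5685, 0.0074, 0.1595]
tool_rot: [-2.07, -2.332, -0.067]
contact_force: [0.2, -0.8, -0.4]
opening: 0.0682
```

```bash
python3 -c "
from h import *
ctrl.get_image('side');ctrl.get_image('side');st();o=ctrl.get_obs();im=ctrl.get_image('wrist');save(im,'x0')
for q in ['tin','pin']:
    for r in ctrl.spot_in(im,q)[:2]:
        b=r['bbox'];print(q,b,r['p'],onz(im,[(b[0]+b[2])/2,(b[1]+b[3])/2],.014,o))
"
```

```text
t 43.52 pos [0.5683 0.0074 0.1594] yawx 97.20 tilt [0.0111 0.0471] F [-0.7  0.3  0.3] op 0.0684 q [-0.14 -0.03  1.82  0.05  1.35 -0.28]
tin [304.4, 195.1, 354.9, 246.0] 0.72 [0.57751331 0.02351474 0.014     ]
pin [191.2, 164.7, 215.6, 281.4] 0.84 [0.4699694  0.00810803 0.014     ]
pin [204.7, 0.0, 287.1, 48.8] 0.53 [0.49403219 0.1663214  0.014     ]
```

View pics/x0.png

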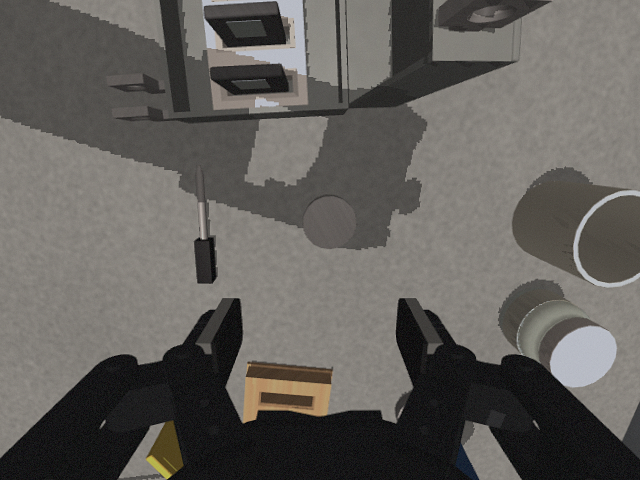

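```bash
python3 -c "
from h import *
st();o=ctrl.get_obs();im=ctrl.get_image('wrist')
g=cv2.cvtColor(im['color'],cv2.COLOR_RGB2GRAY)
print(onz(im,[329.7,221.5],.022,o),onz(im,[329.7,221.0],.018,o))
"
```

```text
t 43.67 pos [0.5693 0.0073 0.1611] yawx 97.33 tilt [0.0139 0.0467] F [-0.3  0.3 -0.6] op 0.0686 q [-0.14 -0.03  1.82  0.05  1.35 -0.28]
[0.57862338 0.02369854 0.022     ] [0.57887043 0.02338442 0.018     ]
```

Request:
step_arm:
  moves:
    - [0.8, 0.005, 0.008, -0.02, 1]
    - [0.8, 0.004, 0.008, -0.03, 1]
    - [0.8, 0, 0, -0.03, 0.8]
    - [0.8, 0, 0, -0.02, 0]
    - [0.8, 0, 0, -0.01, 0]

```text
t: 44.35
tool_pos: [0.5784, 0.0259, 0.0439]
tool_rot: [-1.991, -2.4, -0.069]
contact_force: [-0.4, 0.3, 0.4]
opening: 0.0681
```

```bash
python3 -c "
from h import *
ctrl.get_image('side');ctrl.get_image('side');st();o=ctrl.get_obs();im=ctrl.get_image('wrist');save(im,'x1')
for q in ['tin']:
    for r in ctrl.spot_in(im,q)[:2]:
        b=r['bbox'];print(q,b,r['p'],onz(im,[(b[0]+b[2])/2,(b[1]+b[3])/2],.014,o))
"
```

```text
t 44.45 pos [0.5781 0.0258 0.0442] yawx 100.62 tilt [0.0104 0.0484] F [-0.1 -0.6  0. ] op 0.0687 q [-0.11  0.13  1.87  0.05  1.14 -0.32]
tin [272.7, 248.2, 356.6, 336.7] 0.59 [0.57650133 0.02209855 0.014     ]
```

View pics/x1.png

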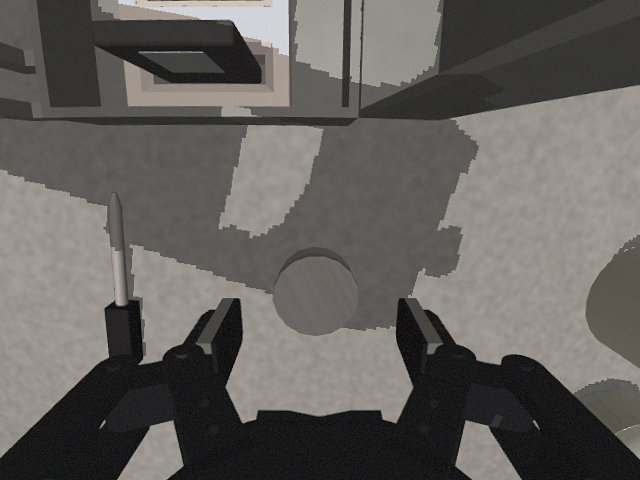

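Request:
step_arm:
  moves:
    - [0.8, 0, -0.002, -0.012, 0]
    - [0.8, 0, 0, -0.012, 0]
    - [0.8, 0, 0, -0.01, 0]

```text
t: 44.92
tool_pos: [0.5827, 0.0229, 0.0142]
tool_rot: [-1.998, -2.406, -0.078]
contact_force: [-0.2, -1.2, -0.4]
opening: 0.0683
```

```bash
python3 -c "
from h import *
ctrl.get_image('side');ctrl.get_image('side');st()
"
```

```text
t 45.02 pos [0.5814 0.023  0.0131] yawx 100.62 tilt [0.0184 0.0474] F [-0.2  0.2 -0.7] op 0.0684 q [-0.11  0.17  1.87  0.06  1.08 -0.32]
```

Request:
step_arm:
  moves:
    - [0.8, -0.003, 0.001, -0.005, 0]
    - [0.8, 0, 0, -0.001, 0]
    - [0.4, 0, 0, 0, 0]
    - [0.4, 0, 0, 0, 0]
    - [0.4, 0, 0, 0, 0]
    - [0.4, 0, 0, 0, 0]
  newtons: 30

```text
t: 45.78
tool_pos: [0.5789, 0.0241, 0.0075]
tool_rot: [-1.997, -2.405, -0.077]
contact_force: [-0.1, -0.8, -0.6]
opening: 0.0437
```

```bash
python3 -c "
from h import *
st(); save(ctrl.get_image('wrist'),'x2',(200,220,440,400),3)
"
```

```text
t 45.77 pos [0.5789 0.0241 0.0075] yawx 100.63 tilt [0.0201 0.0473] F [-0.1 -0.8 -0.6] op 0.0437 q [-0.11  0.18  1.88  0.06  1.07 -0.32]
```

View pics/x2.png

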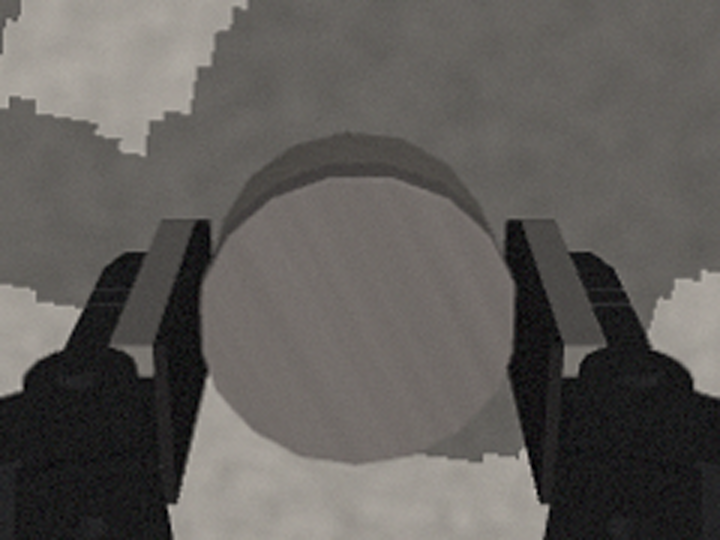

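Request:
step_arm:
  moves:
    - [0.4, 0, 0, 0.03, 0]
    - [0.4, 0, 0, 0.04, 0]
    - [0.4, 0, 0, 0.04, 0]
    - [0.4, 0, 0, 0.02, 0]
    - [0.4, -0.03, 0, 0, 0]
    - [0.4, -0.03, 0.02, 0, 0]
    - [0.4, -0.03, 0.03, 0, 0]
    - [0.4, 0, 0.05, 0, 0]
    - [0.4, 0, 0.05, 0, 0]
    - [0.4, 0, 0.04, 0, 0]
    - [0.4, 0, 0.02, 0, 0]

```text
t: 47.2
tool_pos: [0.4838, 0.2384, 0.1414]
tool_rot: [-2.003, -2.401, -0.078]
contact_force: [-0.2, 0.4, 1.0]
opening: 0.0438
```

```bash
python3 -c "
from h import *
ctrl.get_image('side');ctrl.get_image('side');ctrl.get_image('side');st()
"
```

```text
t 47.35 pos [0.4839 0.2371 0.1412] yawx 100.36 tilt [0.0208 0.0467] F [-0.2  0.  -0.2] op 0.0437 q [ 0.3  -0.11  1.92  0.04  1.29  0.11]
```

Request:
step_arm:
  moves:
    - [0.4, 0, 0.015, 0, 0]
    - [0.4, 0, 0.015, 0, 0]
    - [0.4, 0, 0.006, -0.01, 0]
    - [0.4, 0, 0, -0.02, 0]
    - [0.4, 0, 0, -0.02, 0]
    - [0.4, 0, 0, -0.015, 0]
    - [0.4, 0, 0, -0.01, 0]

```text
t: 48.22
tool_pos: [0.4844, 0.2741, 0.0625]
tool_rot: [-2.007, -2.399, -0.077]
contact_force: [-0.1, 0.3, -0.4]
opening: 0.0438
```

```bash
python3 -c "
from h import *
ctrl.get_image('side');ctrl.get_image('side');ctrl.get_image('side');st();save(ctrl.get_image('wrist'),'x3');save(ctrl.get_image('side'),'x3s',(130,130,310,280),4)
"
```

```text
t 48.38 pos [0.4845 0.2741 0.0632] yawx 100.21 tilt [0.0217 0.0464] F [ 0.1 -0.   0.4] op 0.0440 q [0.36 0.03 1.93 0.04 1.14 0.17]
```

View pics/x3.png

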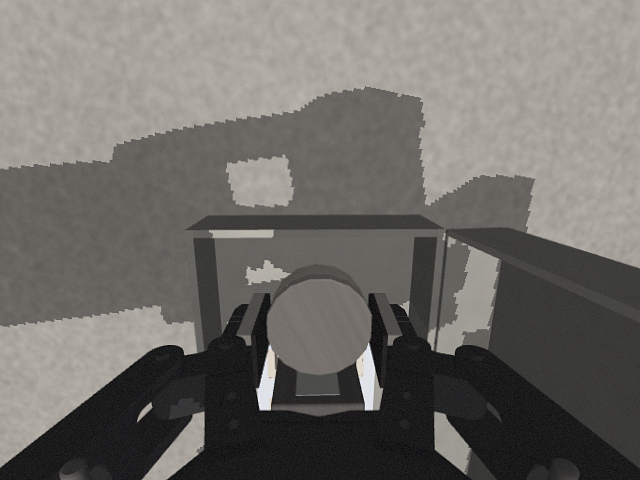

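View pics/x3s.png

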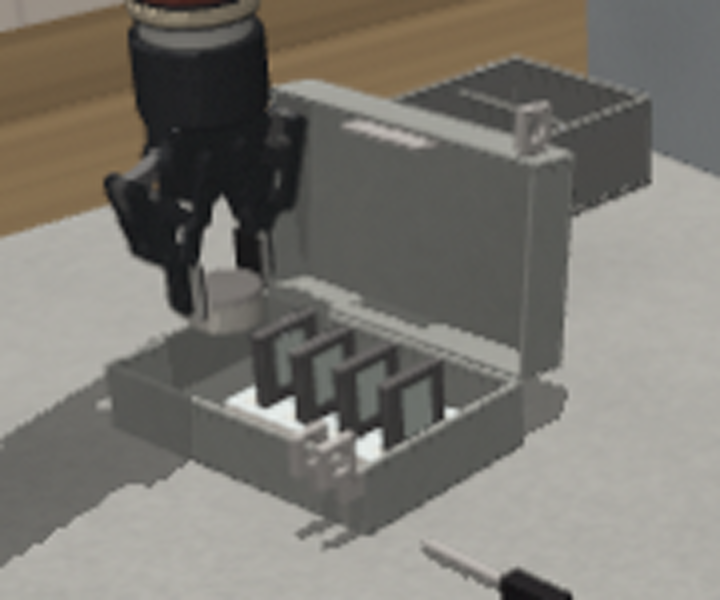

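Request:
step_arm:
  moves:
    - [0.4, -0.006, 0, -0.005, 0]
    - [0.4, -0.004, 0, -0.01, 0]
    - [0.4, 0, 0, -0.01, 0]

```text
t: 48.85
tool_pos: [0.4764, 0.2752, 0.0408]
tool_rot: [-2.009, -2.401, -0.088]
contact_force: [1.0, -0.5, 0.0]
opening: 0.0439
```

```bash
python3 -c "
from h import *
ctrl.get_image('side');ctrl.get_image('side');st()
"
```

```text
t 48.95 pos [0.4755 0.2747 0.0396] yawx 100.21 tilt [0.0259 0.048 ] F [-0.8 -0.  -0.6] op 0.0438 q [0.37 0.05 1.96 0.04 1.09 0.18]
```

Request:
step_arm:
  moves:
    - [0.4, 0, 0, -0.01, 0]
    - [0.4, 0, 0, -0.008, 0]

```text
t: 49.2
tool_pos: [0.4761, 0.2749, 0.0211]
tool_rot: [-2.009, -2.401, -0.085]
contact_force: [-0.1, 0.6, -0.2]
opening: 0.0439
```

```bash
python3 -c "
from h import *
ctrl.get_image('side');ctrl.get_image('side');st();save(ctrl.get_image('wrist'),'x4');save(ctrl.get_image('scene'),'x4s',(330,150,590,290),3)
"
```

```text
t 49.30 pos [0.4755 0.2746 0.0206] yawx 100.20 tilt [0.0255 0.0478] F [-0.8  0.3 -0.6] op 0.0439 q [0.37 0.08 1.97 0.04 1.06 0.17]
```

View pics/x4.png

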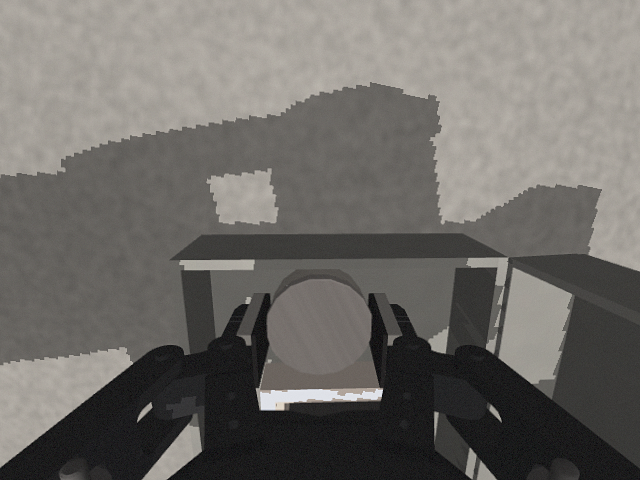

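View pics/x4s.png

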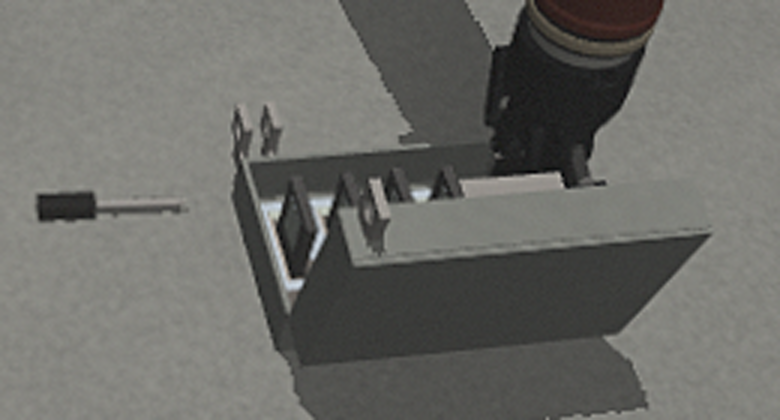

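Request:
step_arm:
  moves:
    - [0.4, 0.002, -0.002, -0.004, 0]
    - [0.4, 0, 0, -0.003, 0]

```text
t: 49.65
tool_pos: [0.4793, 0.2731, 0.0154]
tool_rot: [-2.009, -2.401, -0.089]
contact_force: [-0.4, 0.2, -0.9]
opening: 0.0437
```

```bash
python3 -c "
from h import *
ctrl.get_image('side');ctrl.get_image('side');st()
"
```

```text
t 49.75 pos [0.4789 0.2731 0.0151] yawx 100.21 tilt [0.0285 0.049 ] F [-0.2 -0.4 -0.3] op 0.0438 q [0.37 0.09 1.97 0.04 1.04 0.17]
```

Request:
step_arm:
  moves:
    - [0.4, -0.0005, 0, -0.002, 0]
    - [0.55, 0, 0, 0, 0]
    - [0.6, 0, 0, 0, 0]
    - [0.63, 0, 0, 0, 0]
    - [0.63, 0, 0, 0.015, 0]
    - [0.63, 0, 0, 0.02, 0]
    - [0.63, 0, 0, 0.03, 0]
    - [0.63, 0, 0, 0.04, 0]
    - [0.63, 0, 0, 0.04, 0]
    - [0.63, 0, 0, 0.03, 0]

```text
t: 51.0
tool_pos: [0.4771, 0.2728, 0.1968]
tool_rot: [-2.009, -2.401, -0.088]
contact_force: [0.5, 0.2, 1.1]
opening: 0.0542
```

```bash
python3 -c "
from h import *
ctrl.get_image('side');ctrl.get_image('side');st();save(ctrl.get_image('wrist'),'x5');save(ctrl.get_image('side'),'x5s',(130,130,310,280),4)
"
```

```text
t 51.10 pos [0.4793 0.2736 0.1998] yawx 100.24 tilt [0.0353 0.0517] F [ 0.4 -0.1  1. ] op 0.0543 q [ 0.37 -0.14  1.85  0.04  1.38  0.18]
```

View pics/x5.png

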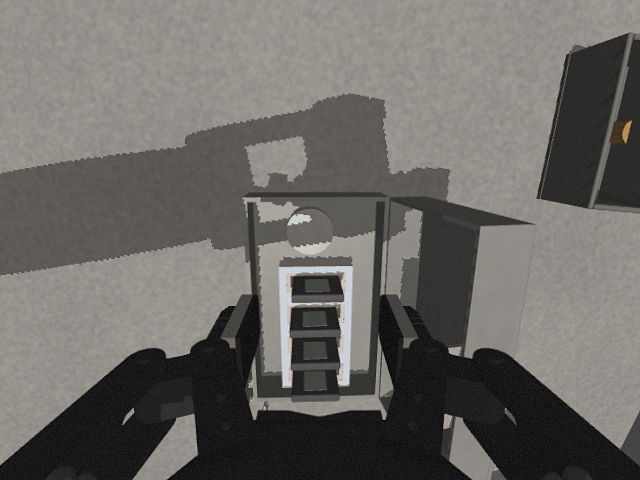

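View pics/x5s.png

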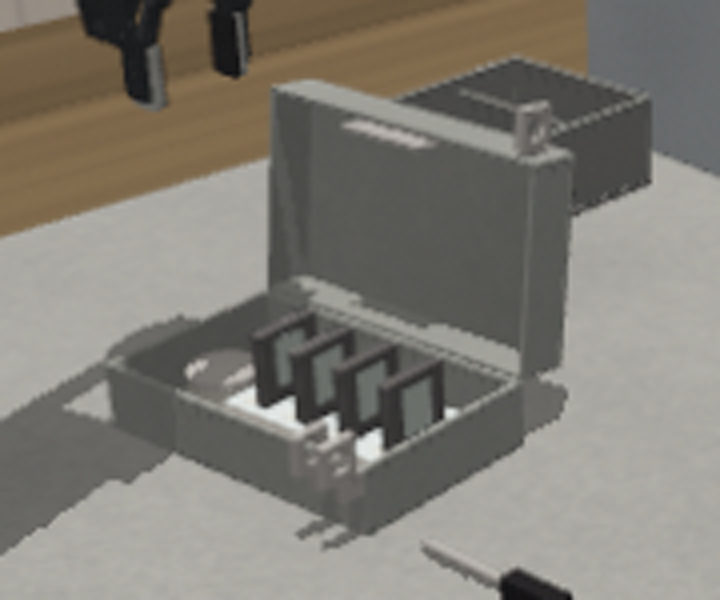

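Request:
step_arm:
  moves:
    - [0, 0, 0, 0.04, 10]
    - [0, 0, 0, 0.03, 10]
    - [0, 0.03, 0, 0, 10]
    - [0, 0.04, -0.01, 0, 10]
    - [0, 0.04, -0.01, 0, 10]
    - [0, 0.03, -0.01, 0, 10]
    - [0, 0.02, -0.01, 0, 10]
    - [0, 0.01, 0, 0, 10]
    - [0, 0, 0, 0, 10]

```text
t: 52.32
tool_pos: [0.6435, 0.2281, 0.2446]
tool_rot: [0.352, -3.057, -0.014]
contact_force: [-0.7, 0.0, -0.8]
opening: -0.0003
```

```bash
python3 -c "
from h import *
ctrl.get_image('side');ctrl.get_image('side');st();save(ctrl.get_image('wrist'),'y0');save(ctrl.get_image('side'),'y0s',(130,80,350,260),3)
"
```

```text
t 52.42 pos [0.6429 0.2285 0.2445] yawx -167.14 tilt [-0.0654  0.0018] F [0.7 0.3 0.5] op 0.0001 q [ 0.23  0.22  1.41  0.02  1.58 -1.57]
```

View pics/y0.png

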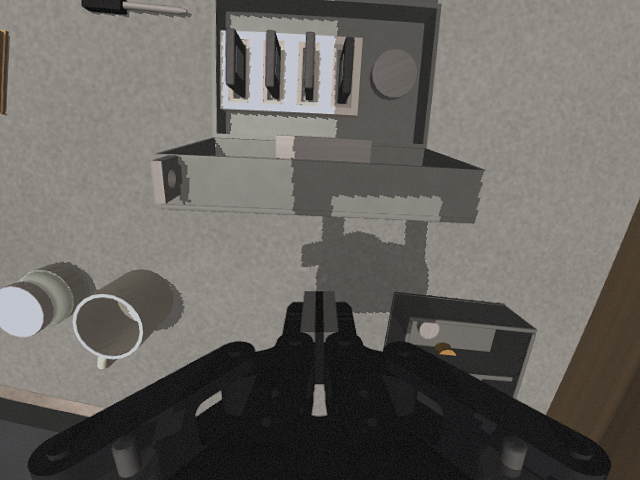

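View pics/y0s.png

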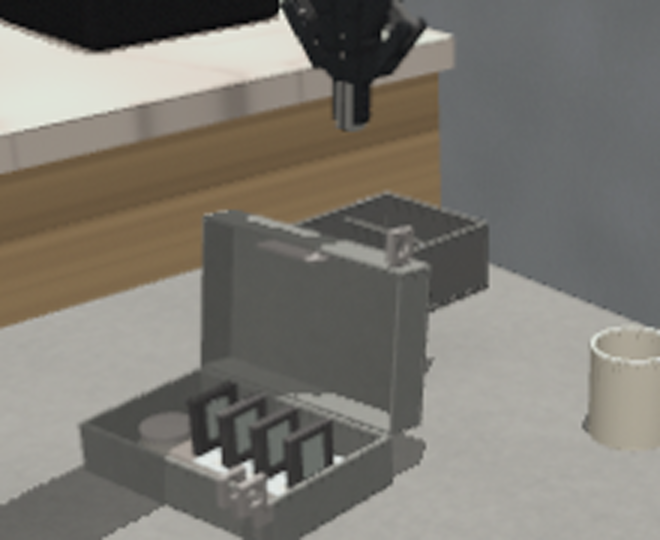

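```bash
python3 -c "
from h import *
o=ctrl.get_obs();im=ctrl.get_image('wrist')
for uv in [(393,292),(535,328)]:
  for z in (0,.05): print(uv,z,onz(im,uv,z,o))
# lid top edges
for uv in [(162,206),(478,221),(178,150),(482,170)]:
  for z in (.16,.175): print(uv,z,onz(im,uv,z,o))
print(proj(im,[[.643,.2285,.12]],o))
"
```

```text
(393, 292) 0 [0.70961764 0.34240587 0.        ]
(393, 292) 0.05 [0.69286489 0.32601313 0.05      ]
(535, 328) 0 [7.18637328e-01 5.37341016e-01 5.55111512e-17]
(535, 328) 0.05 [0.70073958 0.49620227 0.05      ]
(162, 206) 0.16 [0.62989538 0.11937988 0.16      ]
(162, 206) 0.175 [0.62654441 0.12540198 0.175     ]
(478, 221) 0.16 [0.59248238 0.33419733 0.16      ]
(478, 221) 0.175 [0.591531   0.32644153 0.175     ]
(178, 150) 0.16 [0.59081778 0.12519823 0.16      ]
(178, 150) 0.175 [0.58997316 0.13084714 0.175     ]
(482, 170) 0.16 [0.55863199 0.32561497 0.16      ]
(482, 170) 0.175 [0.55985169 0.31840962 0.175     ]
[[314.16931288 244.07971593]]
```

Request:
step_arm:
  moves:
    - [0, 0.012, 0, -0.02, 0]
    - [0, 0, 0, -0.03, 0]
    - [0, 0, 0, -0.03, 0]
    - [0, 0, 0, -0.02, -2]
    - [0, 0, 0, -0.01, -1]

```text
t: 53.2
tool_pos: [0.6563, 0.2284, 0.1296]
tool_rot: [0.248, -3.071, -0.017]
contact_force: [0.8, -0.8, -0.0]
opening: -0.0001
```

```bash
python3 -c "
from h import *
ctrl.get_image('side');ctrl.get_image('side');st();save(ctrl.get_image('side'),'y1s',(130,80,350,260),3)
"
```

```text
t 53.30 pos [0.656  0.2284 0.1298] yawx -170.68 tilt [-0.0621  0.0057] F [-0.  -0.4 -0.2] op -0.0001 q [ 0.22  0.32  1.48  0.02  1.4  -1.52]
```

View pics/y1s.png

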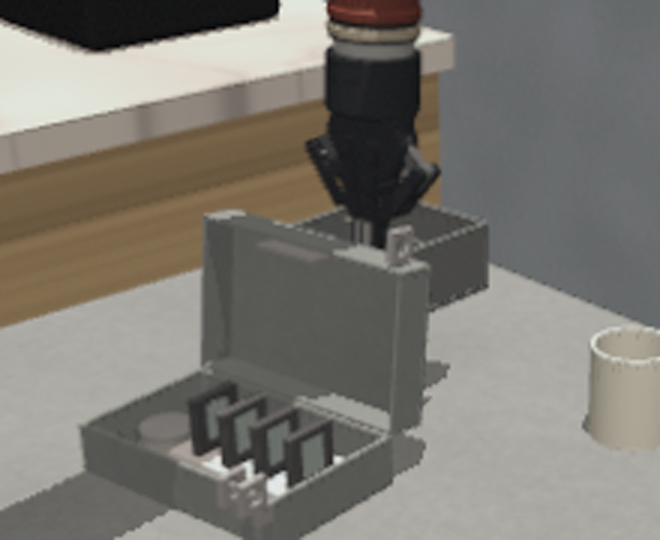

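Request:
step_arm:
  moves:
    - [0, -0.015, -0.002, 0, 0]
    - [0, -0.015, -0.002, 0, 0]
    - [0, -0.01, -0.002, 0, 0]
    - [0, -0.01, -0.002, 0, 0]
    - [0, -0.01, -0.002, 0, 0]

```text
t: 53.98
tool_pos: [0.5999, 0.2193, 0.1395]
tool_rot: [0.251, -3.089, -0.021]
contact_force: [3.0, 0.8, 2.2]
opening: 0.0001
```

```bash
python3 -c "
from h import *
st();ctrl.get_image('side');st();save(ctrl.get_image('side'),'y2s',(130,80,350,260),3)
"
```

```text
t 53.98 pos [0.5999 0.2193 0.1395] yawx -170.68 tilt [-0.0437  0.0098] F [3.  0.8 2.2] op 0.0001 q [ 0.23  0.18  1.63  0.02  1.37 -1.51]
t 54.02 pos [0.5987 0.2192 0.1393] yawx -170.66 tilt [-0.0455  0.0094] F [1.5 0.2 0.5] op -0.0000 q [ 0.23  0.18  1.64  0.02  1.37 -1.51]
```

View pics/y2s.png

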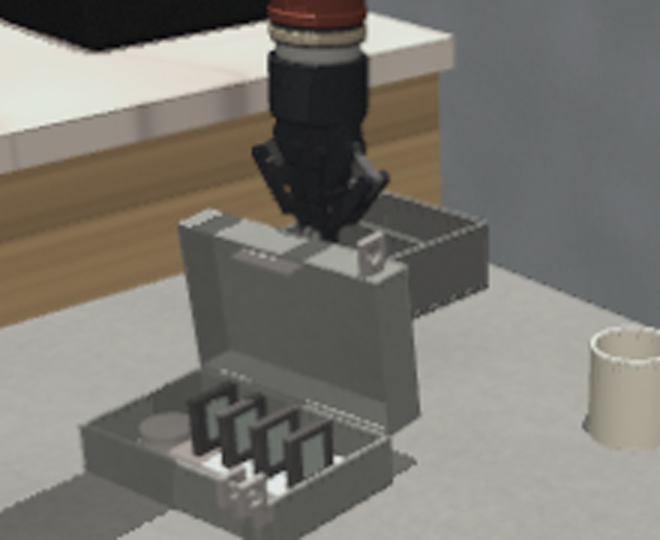

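Request:
step_arm:
  moves:
    - [0, -0.015, -0.002, 0, 0]
    - [0, -0.015, -0.003, 0, 0]
    - [0, -0.015, -0.003, 0, 0]
    - [0, -0.012, -0.002, 0, 0]
    - [0, -0.012, -0.002, 0, 0]

```text
t: 54.7
tool_pos: [0.527, 0.2065, 0.138]
tool_rot: [0.251, -3.085, -0.021]
contact_force: [1.2, -0.6, 0.4]
opening: 0.0001
```

```bash
python3 -c "
from h import *
st();ctrl.get_image('side');st();save(ctrl.get_image('side'),'y3s',(130,80,350,260),3)
"
```

```text
t 54.70 pos [0.527  0.2065 0.138 ] yawx -170.69 tilt [-0.0472  0.0095] F [ 1.2 -0.6  0.4] op 0.0001 q [ 0.23  0.02  1.81  0.02  1.36 -1.51]
t 54.75 pos [0.5255 0.2064 0.1376] yawx -170.67 tilt [-0.0492  0.0091] F [ 1.   0.9 -1. ] op 0.0001 q [ 0.23  0.01  1.81  0.02  1.36 -1.51]
```

View pics/y3s.png

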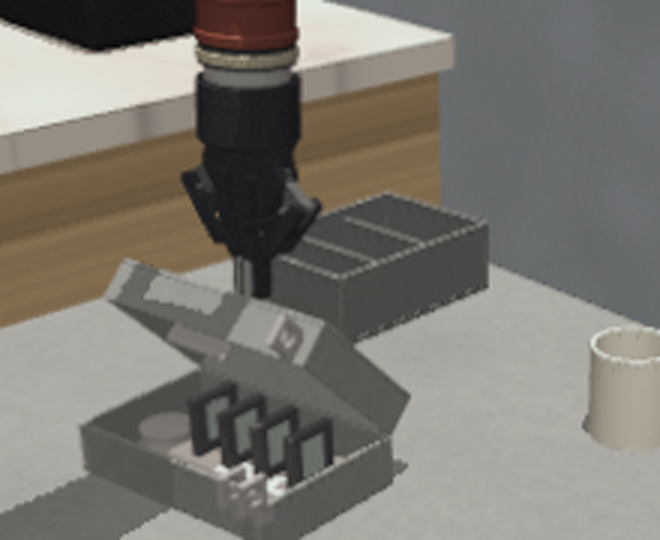

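Request:
step_arm:
  moves:
    - [0, -0.01, -0.001, 0.02, 0]
    - [0, -0.025, -0.004, 0.01, 0]
    - [0, -0.025, -0.004, 0, 0]
    - [0, -0.005, 0, -0.01, 0]
    - [0, 0, 0, -0.015, 0]
    - [0, 0, 0, -0.015, 0]

```text
t: 55.55
tool_pos: [0.4563, 0.1965, 0.1271]
tool_rot: [0.249, -3.069, -0.017]
contact_force: [-38.8, -9.0, 38.8]
opening: -0.0002
```

```bash
python3 -c "
from h import *
st();ctrl.get_image('side');st();save(ctrl.get_image('side'),'y4s',(130,80,350,260),3)
"
```

```text
t 55.55 pos [0.4563 0.1965 0.1271] yawx -170.68 tilt [-0.0629  0.0062] F [-38.8  -9.   38.8] op -0.0002 q [ 0.24 -0.13  1.97  0.02  1.36 -1.49]
t 55.60 pos [0.4536 0.196  0.1249] yawx -170.66 tilt [-0.0703  0.0046] F [-23.4  -4.4  19. ] op -0.0003 q [ 0.24 -0.13  1.97  0.02  1.36 -1.49]
```

View pics/y4s.png

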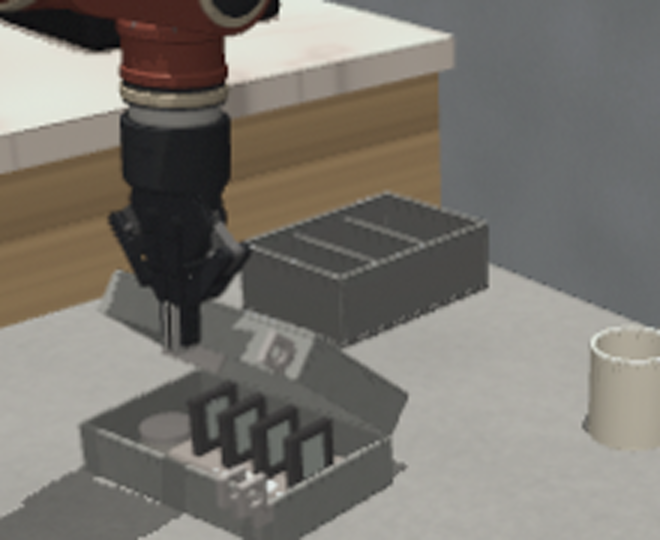

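Request:
step_arm:
  moves:
    - [0, -0.005, 0, 0.01, 0]
    - [0, 0, 0, 0.025, 0]
    - [0, 0.01, 0, 0.025, 0]
    - [0, 0.02, 0.003, 0, 0]
    - [0, 0.025, 0.004, 0, 0]
    - [0, 0.01, 0.003, 0, 0]

```text
t: 56.4
tool_pos: [0.5153, 0.2059, 0.1802]
tool_rot: [0.247, -3.055, -0.014]
contact_force: [-0.3, 0.5, -0.1]
opening: 0.0001
```

```bash
python3 -c "
from h import *
ctrl.get_image('side');ctrl.get_image('side');st();save(ctrl.get_image('side'),'y5s',(130,80,350,260),3);save(ctrl.get_image('wrist'),'y5')
"
```

```text
t 56.50 pos [0.5146 0.2059 0.18  ] yawx -170.69 tilt [-0.0782  0.0024] F [ 0.1 -0.7 -0.2] op -0.0001 q [ 0.24 -0.03  1.78  0.02  1.46 -1.5 ]
```

View pics/y5s.png

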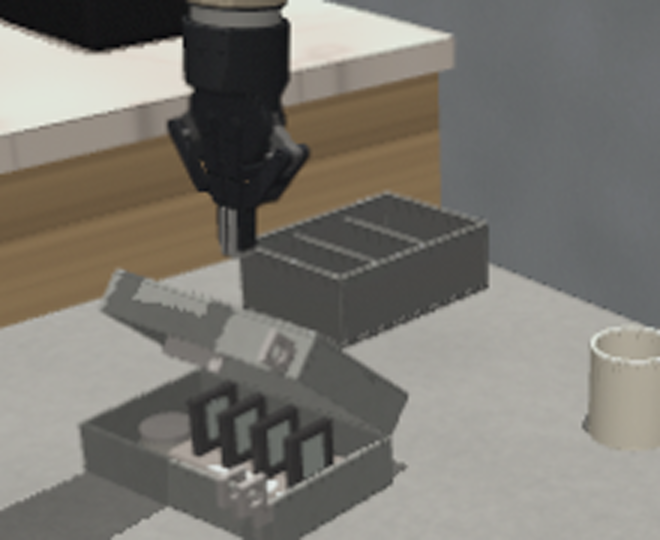

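View pics/y5.png

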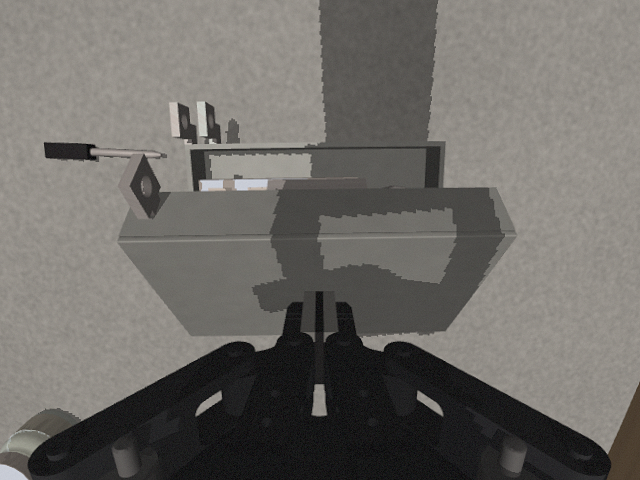

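Request:
step_arm:
  moves:
    - [0, 0, 0, -0.02, 0]
    - [0, -0.005, -0.001, -0.02, 0]
    - [0, -0.005, -0.001, -0.015, 0]
    - [0, -0.005, -0.001, -0.01, 0]
    - [0, -0.005, -0.001, -0.01, 0]

```text
t: 57.22
tool_pos: [0.4898, 0.2013, 0.0995]
tool_rot: [0.249, -3.051, -0.013]
contact_force: [-0.6, 0.7, 0.5]
opening: -0.0001
```

```bash
python3 -c "
from h import *
st();ctrl.get_image('side');st();save(ctrl.get_image('side'),'y6s',(130,80,350,260),3)
"
```

```text
t 57.23 pos [0.4898 0.2013 0.0995] yawx -170.64 tilt [-0.0803  0.0019] F [-0.6  0.7  0.5] op -0.0001 q [ 0.24 -0.    1.9   0.02  1.32 -1.5 ]
t 57.27 pos [0.4882 0.2009 0.0976] yawx -170.64 tilt [-0.0836  0.0011] F [-0.6 -1.  -1.1] op -0.0001 q [ 0.24 -0.    1.9   0.02  1.32 -1.5 ]
```

View pics/y6s.png

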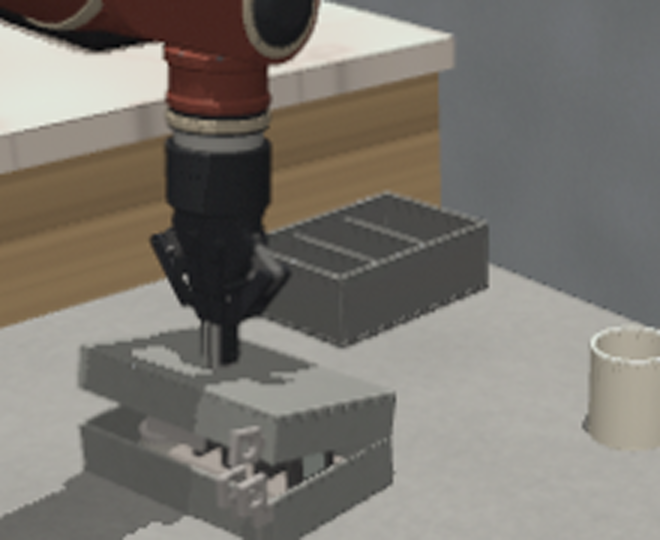

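Request:
step_arm:
  moves:
    - [0, -0.008, -0.001, -0.006, 0]
    - [0, -0.008, -0.001, -0.006, 0]
    - [0, -0.004, -0.001, -0.006, 0]
    - [0, 0, 0, -0.004, 0]

```text
t: 57.82
tool_pos: [0.4684, 0.1981, 0.0781]
tool_rot: [0.249, -3.05, -0.013]
contact_force: [-9.3, -2.6, 21.2]
opening: 0.0001
```

```bash
python3 -c "
from h import *
st();ctrl.get_image('side');st();save(ctrl.get_image('side'),'y7s',(130,110,350,260),3)
"
```

```text
t 57.83 pos [0.4684 0.1981 0.0781] yawx -170.63 tilt [-0.0812  0.0016] F [-9.3 -2.6 21.2] op 0.0001 q [ 0.24 -0.03  1.96  0.02  1.28 -1.5 ]
t 57.88 pos [0.4685 0.1981 0.0784] yawx -170.63 tilt [-0.0817  0.0014] F [-6.4 -2.9  9.5] op 0.0001 q [ 0.24 -0.03  1.96  0.02  1.28 -1.5 ]
```

View pics/y7s.png

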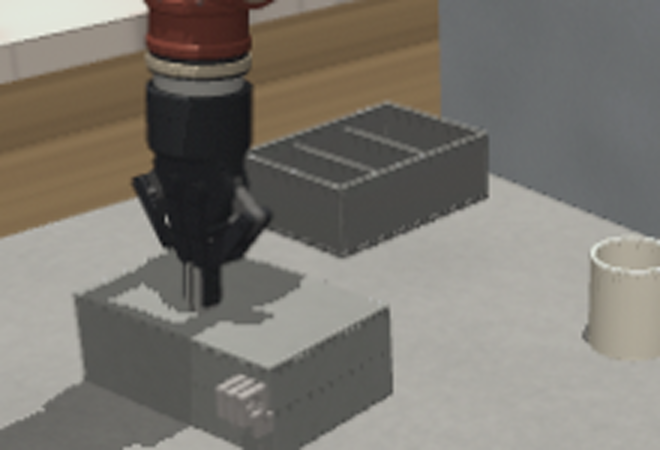

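Request:
step_arm:
  moves:
    - [0, 0, 0, -0.003, 0]
    - [0, 0, 0, -0.002, 0]

```text
t: 58.18
tool_pos: [0.4685, 0.1981, 0.0784]
tool_rot: [0.25, -3.047, -0.011]
contact_force: [-5.7, -2.1, 10.1]
opening: 0.0001
```

```bash
python3 -c "
from h import *
st();ctrl.get_image('side');st()
"
```

```text
t 58.17 pos [0.4685 0.1981 0.0784] yawx -170.59 tilt [-0.0849  0.0002] F [-5.7 -2.1 10.1] op 0.0001 q [ 0.24 -0.02  1.96  0.02  1.29 -1.5 ]
t 58.23 pos [0.4685 0.1981 0.0783] yawx -170.60 tilt [-0.0849  0.0002] F [-6.5 -2.8 13.6] op -0.0001 q [ 0.24 -0.02  1.96  0.02  1.29 -1.5 ]
```

Request:
step_arm:
  moves:
    - [0, 0.002, 0, 0.01, 0]
    - [0, 0, 0, 0.03, 0]
    - [0, 0, -0.01, 0.04, -10]
    - [0, 0, -0.03, 0.03, -10]
    - [0, 0, -0.04, 0, -10]
    - [0, 0, -0.04, 0, -10]
    - [0, 0, -0.03, 0, -10]
    - [0.4, 0, -0.02, 0, -10]
    - [0.4, 0, 0, 0, -10]
    - [0.4, 0, 0, 0, -10]
    - [0.4, 0, 0, 0, -10]

```text
t: 59.6
tool_pos: [0.473, 0.0216, 0.1961]
tool_rot: [-2.066, -2.309, -0.104]
contact_force: [1.1, 0.2, 0.2]
opening: 0.0342
```

```bash
python3 -c "
from h import *
import pickle
ctrl.get_image('side');st();save(ctrl.get_image('side'),'z0s',(130,130,310,280),4);o=ctrl.get_obs();im=ctrl.get_image('wrist');save(im,'z0');pickle.dump((o,im),open('z0.pkl','wb'))
"
```

```text
t 59.65 pos [0.4729 0.0216 0.1962] yawx 96.21 tilt [0.0136 0.0779] F [-0.2 -0.3 -0.8] op 0.0343 q [-0.16 -0.31  2.    0.08  1.45 -0.28]
```

View pics/z0.png

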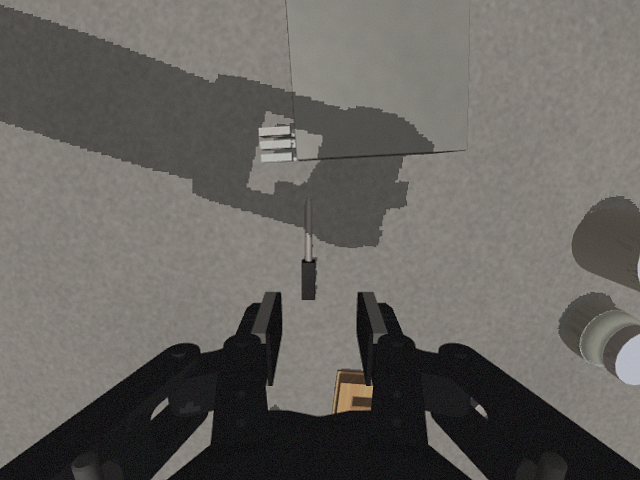

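View pics/z0s.png

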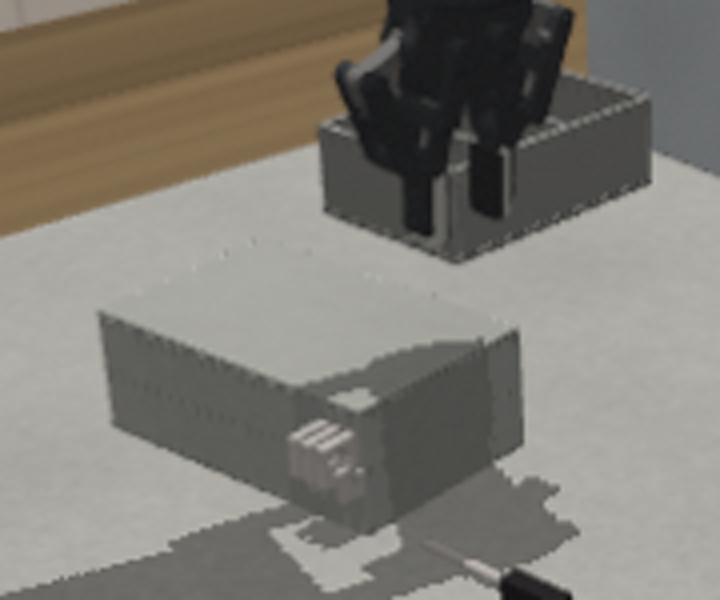

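```bash
python3 -c "
from h import *
import pickle
o,im=pickle.load(open('z0.pkl','rb'));save(im,'z0a',(240,105,340,205),6);save(im,'z0b',(280,185,340,305),5)
"
```

```text
(no output)
```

View pics/z0a.png

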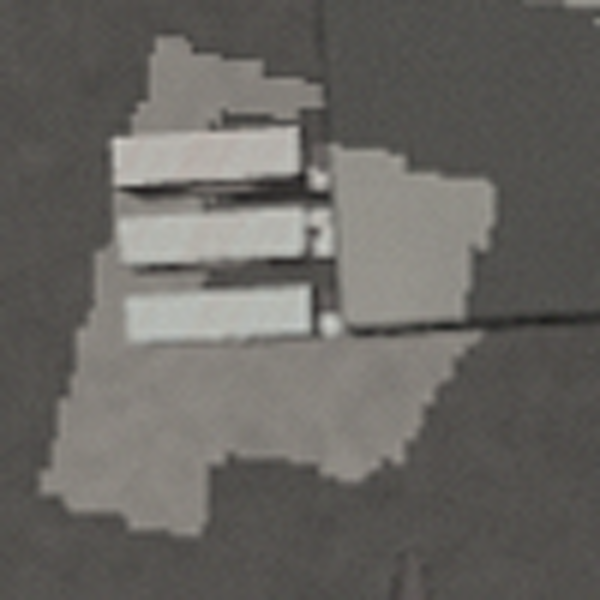

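View pics/z0b.png

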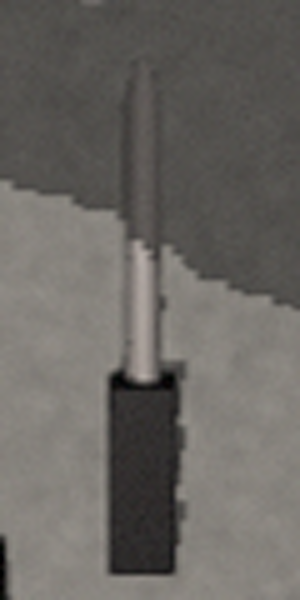

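Run:
```python
from h import *
import pickle
from scipy.optimize import least_squares
o,im=pickle.load(open('z0.pkl','rb'))
a=lambda u,v:(240+u/6,105+v/6); b=lambda u,v:(280+u/5,185+v/5)
E=[[(124,297),(310,286),(312,333),(128,343)],[(117,216),(303,207),(305,253),(122,265)],[(112,138),(298,127),(300,174),(117,187)]]
L=[];P=[]
for k,e in enumerate(E):
    y=.003+.01*k
    L+= [(-.012,y+.003),(.012,y+.003),(.012,y-.003),(-.012,y-.003)]; P+=[a(*u) for u in e]
L=np.array(L);P=np.array(P)
def go(L,P,z,x0,fixa=None):
    def f(p):
        t=p[2] if fixa is None else fixa; R=np.array([[np.cos(t),-np.sin(t)],[np.sin(t),np.cos(t)]]); return (proj(im,np.c_[L@R.T+p[:2],np.full(len(L),z)],o)-P).ravel()
    s=least_squares(f,x0); return s.x,np.round(s.fun.reshape(-1,2),1).tolist()
print("hasp free",go(L,P,.066,[.44,.1,.17]))
h=go(L,P,.066,[.44,.1,.17],.1774)[0];print("hasp fixa",h)
c=np.array([.4962,.2035]);t=.1774;R=np.array([[np.cos(t),-np.sin(t)],[np.sin(t),np.cos(t)]]);print("in case",R.T@(h[:2]-c))
Lp=np.array([(-.007,.02),(.007,.02),(.007,-.02),(-.007,-.02)]);Pp=np.array([b(110,375),b(175,375),b(174,574),b(110,573)])
print("pin grip",go(Lp,Pp,.014,[.47,0,.1]))
# joint with tip
def f(p):
    R=np.array([[np.cos(p[2]),-np.sin(p[2])],[np.sin(p[2]),np.cos(p[2])]]);
    X=np.r_[np.c_[Lp@R.T+p[:2],np.full(4,.014)],[np.r_[R@[0,.084]+p[:2],.007]]]
    return (proj(im,X,o)-np.r_[Pp,[b(143,58)]]).ravel()
s=least_squares(f,[.47,0,.1]);print("pin",s.x,np.degrees(s.x[2]),np.round(s.fun,1))
# lid corner check at z .078 near (-.065,-.105)
print(proj(im,[np.r_[R@[-.065,-.105]+c,.078],np.r_[R@[.065,-.105]+c,.078]],o))
```

```text
hasp free (array([0.4340614 , 0.08644298, 0.17256287]), [[0.1, -0.1], [-0.3, -0.0], [-0.1, -0.0], [0.1, 0.1], [0.2, 0.2], [0.0, -0.1], [0.2, 0.2], [0.0, 0.0], [-0.1, -0.1], [-0.1, -0.1], [0.1, 0.1], [-0.3, -0.3]])
hasp fixa [0.43412342 0.08645396 0.17      ]
in case [-0.08175757 -0.10425438]
pin grip (array([ 0.47140406, -0.02592323,  0.10830072]), [[-0.5, 0.9], [0.6, 1.0], [0.5, -1.1], [-0.5, -0.9]])
pin [ 0.47142074 -0.02614492  0.10987243] 6.2952267927082985 [-0.6  1.2  0.5  1.2  0.5 -0.9 -0.4 -0.7  0.  -0.8]
[[297.54919616 160.81402934]
 [467.9230329  151.23124491]]
```

Request:
step_arm:
  moves:
    - [0.4, 0, -0.02, -0.02, 0]
    - [0.4, 0, -0.02, -0.03, 0]
    - [0.4, 0, -0.01, -0.03, 0]
    - [0.4, 0, 0, -0.03, 0]
    - [0.4, 0, 0, -0.02, 0]

```text
t: 60.38
tool_pos: [0.4757, -0.0301, 0.0662]
tool_rot: [-2.039, -2.342, -0.11]
contact_force: [-0.8, -1.3, 0.2]
opening: 0.0343
```

```bash
python3 -c "
from h import *
ctrl.get_image('side');ctrl.get_image('side');st();save(ctrl.get_image('wrist'),'z1')
"
```

```text
t 60.48 pos [ 0.4742 -0.0296  0.065 ] yawx 97.93 tilt [0.0163 0.0772] F [-0.  -0.4 -0.6] op 0.0337 q [-0.27 -0.15  2.1   0.08  1.2  -0.44]
```

View pics/z1.png

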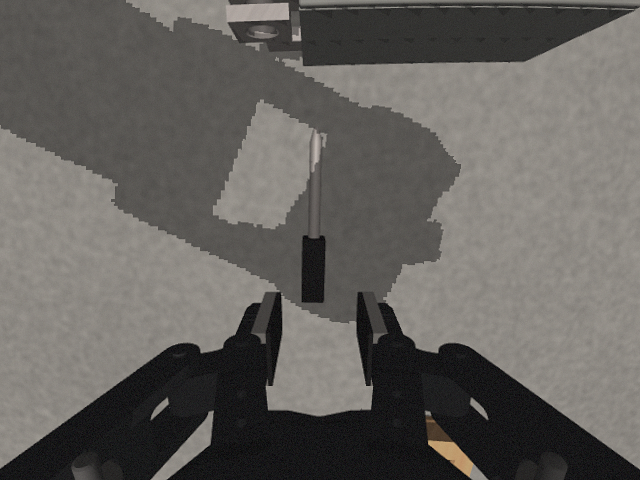

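Request:
step_arm:
  moves:
    - [0.4, -0.002, 0, -0.015, -1]
    - [0.4, 0, 0, -0.015, -0.6]
    - [0.4, 0, 0, -0.01, 0]
    - [0.4, 0, 0, -0.006, 0]

```text
t: 61.02
tool_pos: [0.4756, -0.0302, 0.0209]
tool_rot: [-2.075, -2.317, -0.114]
contact_force: [0.5, 0.1, 0.4]
opening: 0.0342
```

```bash
python3 -c "
from h import *
ctrl.get_image('side');ctrl.get_image('side');st();save(ctrl.get_image('wrist'),'z2',(200,150,440,330),3)
"
```

```text
t 61.12 pos [ 0.4752 -0.0301  0.0208] yawx 96.37 tilt [0.0258 0.0747] F [-0.3 -0.  -0.2] op 0.0341 q [-0.27 -0.08  2.12  0.09  1.09 -0.42]
```

View pics/z2.png

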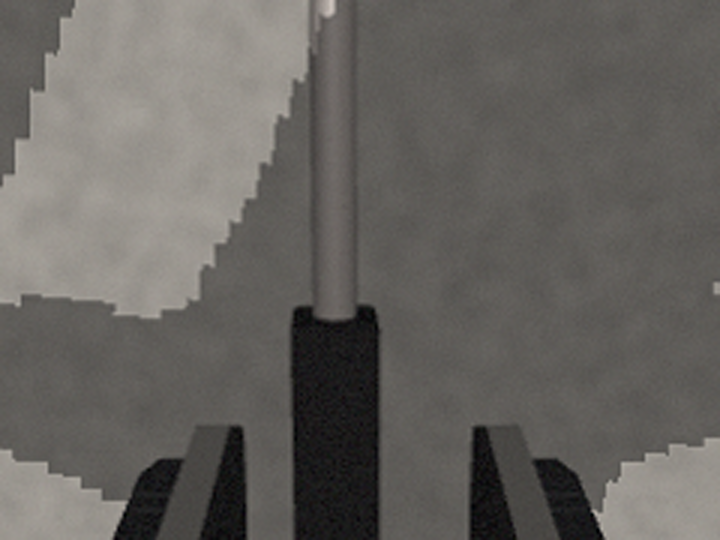

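Request:
step_arm:
  moves:
    - [0.4, -0.004, 0, -0.006, 0]
    - [0.4, 0, 0, -0.007, 0]
    - [0.4, 0, 0, -0.003, 0]

```text
t: 61.55
tool_pos: [0.4723, -0.0305, 0.0055]
tool_rot: [-2.076, -2.318, -0.116]
contact_force: [0.2, 0.4, -0.5]
opening: 0.0342
```

```bash
python3 -c "
from h import *
ctrl.get_image('side');ctrl.get_image('side');st()
"
```

```text
t 61.65 pos [ 0.4722 -0.0304  0.0054] yawx 96.39 tilt [0.0285 0.074 ] F [ 0.3 -0.1 -0.2] op 0.0338 q [-0.27 -0.06  2.14  0.09  1.06 -0.42]
```

Request:
step_arm:
  moves:
    - [0.4, 0, 0, -0.002, 0]
    - [0.1, 0, 0, 0, 0]
    - [0.1, 0, 0, 0, 0]
    - [0.1, 0, 0, 0, 0]
    - [0.1, 0, 0, 0, 0]
  newtons: 60

```text
t: 62.28
tool_pos: [0.4729, -0.0306, 0.0039]
tool_rot: [-2.076, -2.319, -0.117]
contact_force: [-0.5, 0.3, -0.0]
opening: 0.0123
```

```bash
python3 -c "
from h import *
ctrl.get_image('side');st();save(ctrl.get_image('wrist'),'z3',(200,150,440,330),3)
"
```

```text
t 62.33 pos [ 0.4729 -0.0306  0.0039] yawx 96.39 tilt [0.0299 0.0736] F [ 0.1 -0.1  0.3] op 0.0121 q [-0.27 -0.06  2.14  0.09  1.05 -0.42]
```

View pics/z3.png

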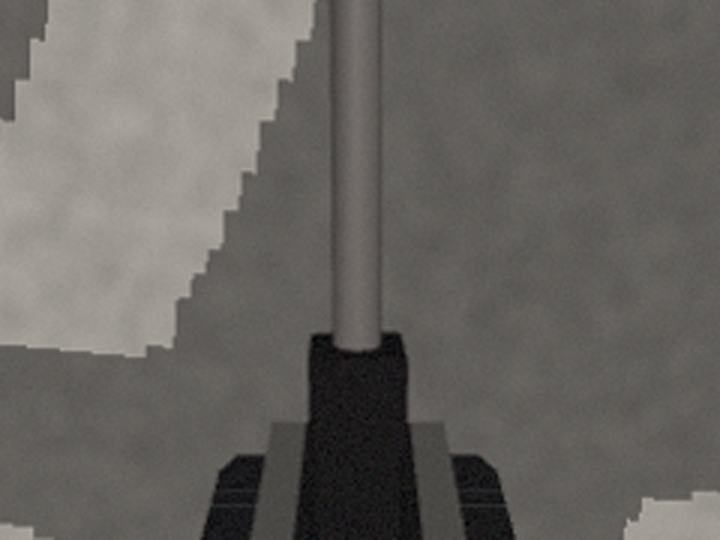

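Request:
step_arm:
  moves:
    - [0.1, 0, 0, 0.01, 0]
    - [0.1, 0, 0, 0.015, 0]
    - [0.1, -0.005, 0, 0.015, 1]
    - [0.1, -0.007, 0.005, 0.005, 1.5]
    - [0.1, -0.006, 0.005, 0, 1.2]
    - [0.1, -0.002, 0.004, 0, 0]

```text
t: 63.12
tool_pos: [0.4523, -0.0159, 0.0531]
tool_rot: [-1.996, -2.387, -0.116]
contact_force: [0.0, 0.6, -0.5]
opening: 0.0123
```

```bash
python3 -c "
from h import *
import pickle
ctrl.get_image('side');ctrl.get_image('side');st();o=ctrl.get_obs();im=ctrl.get_image('wrist');save(im,'z4');save(im,'z4a',(230,100,430,320),3);pickle.dump((o,im),open('z4.pkl','wb'));s=ctrl.get_image('side');save(s,'z4s',(190,200,310,300),6);pickle.dump(s,open('z4s.pkl','wb'))
"
```

```text
t 63.23 pos [ 0.4524 -0.0158  0.0529] yawx 100.28 tilt [0.0264 0.0751] F [-0.3 -0.4 -0.7] op 0.0119 q [-0.25 -0.2   2.17  0.09  1.17 -0.46]
```

View pics/z4.png

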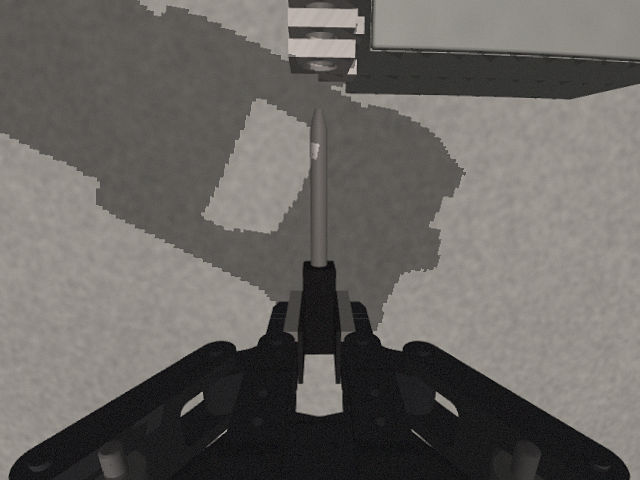

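View pics/z4s.png

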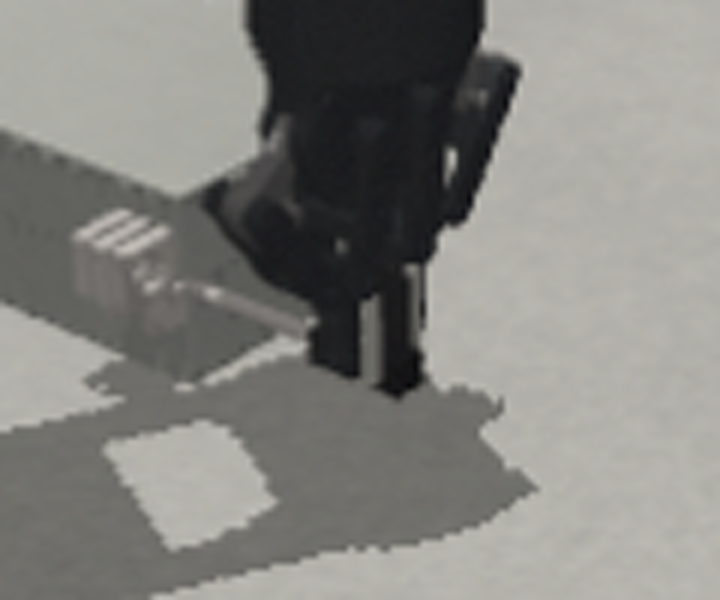

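Run:
```python
from h import *
import pickle
o,im=pickle.load(open('z4.pkl','rb'));s=pickle.load(open('z4s.pkl','rb'))
H=np.array([.4341,.0864,.054]);u=np.array([-.1763,.9843,0]);T=np.array(o['tool_pos'])
tip=T+.0885*u+[0,0,.0031];face=T+.0245*u+[0,0,.0031]
for n,i,oo in(("w",im,o),("s",s,None)): print(n,"tip",proj(i,tip,oo),"face",proj(i,face,oo),"H",proj(i,H,oo),"in case lateral",)
d=tip-H; print("tip rel H: along",d@u,"lat",d@np.array([.9843,.1763,0]),"z",d[2])
```

```text
w tip [[320.72394815 107.57944367]] face [[320.40223113 262.18041308]] H [[320.71180464  67.74103223]] in case lateral
s tip [[219.40982745 246.82154559]] face [[242.24020534 256.09705739]] H [[214.22428694 245.47872962]] in case lateral
tip rel H: along -0.015326682733925727 lat -5.1719708120567965e-05 z 0.0019597778855881265
```

View pics/z4a.png

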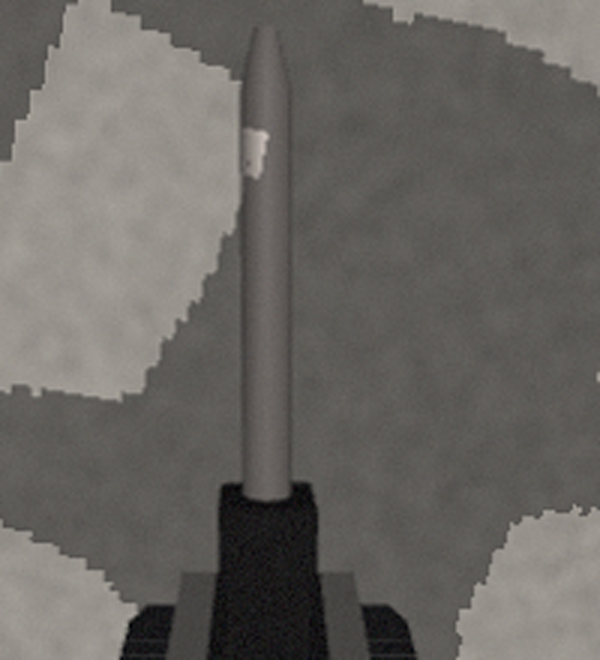

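Request:
step_arm:
  moves:
    - [0.1, 0.001, 0, -0.0015, -0.4]
    - [0.1, -0.001, 0.005, 0, 0]
    - [0.1, -0.001, 0.005, 0, 0]

```text
t: 63.7
tool_pos: [0.4516, -0.006, 0.0507]
tool_rot: [-2.006, -2.378, -0.115]
contact_force: [-0.2, 0.2, 0.0]
opening: 0.0122
```

```bash
cat > chk.py <<'E'
from h import *
H=np.array([.4341,.0864,.054]);u=np.array([-.1763,.9843,0])
def chk():
    ctrl.get_image('side');ctrl.get_image('side');st()
    o=ctrl.get_obs();T=np.array(o['tool_pos']);d=T+.0885*u+[0,0,.0031]-H
    print("tip rel H: along %.4f lat %.4f z %.4f"%(d@u,d@np.array([.9843,.1763,0]),d[2]))
E
python3 -c "
from chk import *
chk();save(ctrl.get_image('wrist'),'z5',(240,30,400,190),4)"
```

```text
t 63.80 pos [ 0.4515 -0.0058  0.0507] yawx 99.82 tilt [0.0259 0.075 ] F [ 0.1 -0.3 -0.4] op 0.0121 q [-0.23 -0.2   2.17  0.09  1.16 -0.43]
tip rel H: along -0.0053 lat 0.0009 z -0.0002
```

View pics/z5.png

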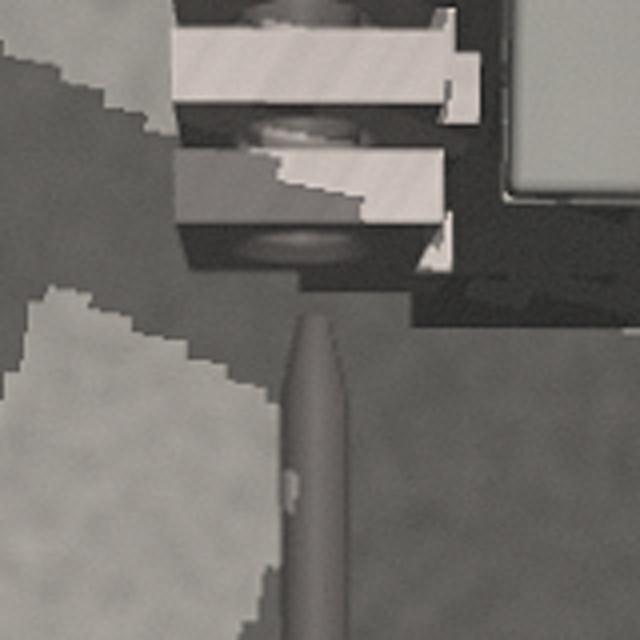

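Request:
step_arm:
  moves:
    - [0.1, -0.0015, 0.005, 0, 0]
    - [0.1, -0.0012, 0.006, 0, 0]
    - [0.1, -0.0012, 0.006, 0, 0]

```text
t: 64.22
tool_pos: [0.4476, 0.0119, 0.051]
tool_rot: [-2.006, -2.378, -0.116]
contact_force: [-0.5, -0.5, 0.0]
opening: 0.012
```

```bash
python3 -c "
from chk import *
chk();save(ctrl.get_image('wrist'),'z6',(240,30,400,190),4)"
```

```text
t 64.33 pos [0.4475 0.0121 0.0509] yawx 99.84 tilt [0.0263 0.075 ] F [ 1.  -0.  -0.8] op 0.0119 q [-0.19 -0.21  2.18  0.09  1.16 -0.39]
tip rel H: along 0.0130 lat 0.0001 z -0.0000
```

View pics/z6.png

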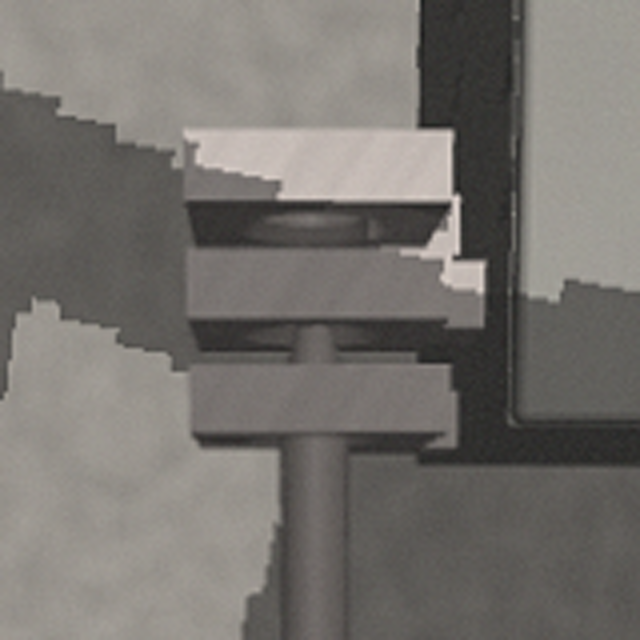

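Tip is through the first eyelet, centred (crop ~(316,340)), no force. Continue.

Request:
step_arm:
  moves:
    - [0.1, -0.0013, 0.007, 0, 0]
    - [0.1, -0.0013, 0.007, 0, 0]
    - [0.1, -0.0013, 0.007, 0, 0]

```text
t: 64.75
tool_pos: [0.4436, 0.0337, 0.051]
tool_rot: [-2.006, -2.378, -0.116]
contact_force: [0.2, -0.6, -0.9]
opening: 0.0123
```

```bash
python3 -c "
from chk import *
chk()"
```

```text
t 64.85 pos [0.4435 0.0339 0.0509] yawx 99.83 tilt [0.0264 0.0749] F [-0.5  0.4  0.1] op 0.0123 q [-0.14 -0.23  2.19  0.09  1.16 -0.34]
tip rel H: along 0.0352 lat -0.0000 z 0.0000
```

Request:
step_arm:
  moves:
    - [0.1, -0.0013, 0.007, 0, 0]
    - [0.1, -0.0013, 0.007, 0, 0]

```text
t: 65.1
tool_pos: [0.4408, 0.0485, 0.051]
tool_rot: [-2.006, -2.379, -0.116]
contact_force: [0.5, -0.6, -0.1]
opening: 0.0115
```

```bash
python3 -c "
from chk import *
chk();save(ctrl.get_image('wrist'),'z7',(240,30,400,290),2.2)"
```

```text
t 65.20 pos [0.4407 0.0487 0.0509] yawx 99.86 tilt [0.0264 0.075 ] F [-0.4 -0.  -0.6] op 0.0118 q [-0.11 -0.23  2.2   0.08  1.16 -0.31]
tip rel H: along 0.0502 lat -0.0001 z 0.0000
```

View pics/z7.png

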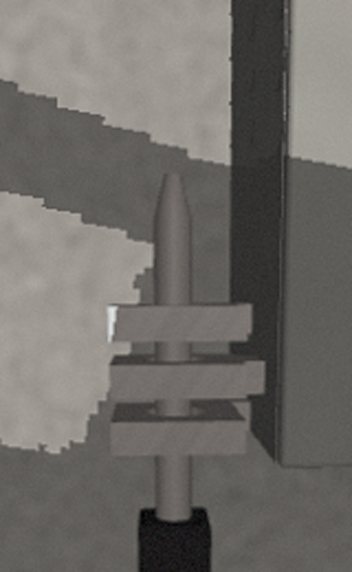

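Through all three; remaining gap about 14 mm by the pose. Push on until contact.

Request:
step_arm:
  moves:
    - [0.1, -0.0009, 0.005, 0, 0]
    - [0.1, -0.0007, 0.004, 0, 0]

```text
t: 65.5
tool_pos: [0.4393, 0.0576, 0.051]
tool_rot: [-2.006, -2.379, -0.116]
contact_force: [-0.3, 0.8, -0.5]
opening: 0.0119
```

```bash
python3 -c "
from chk import *
chk()"
```

```text
t 65.60 pos [0.4392 0.0577 0.051 ] yawx 99.85 tilt [0.0266 0.0747] F [ 0.1 -0.3 -0.6] op 0.0121 q [-0.09 -0.23  2.2   0.08  1.16 -0.29]
tip rel H: along 0.0594 lat -0.0000 z 0.0001
```

Request:
step_arm:
  moves:
    - [0.1, -0.0005, 0.003, 0, 0]

```text
t: 65.72
tool_pos: [0.4388, 0.0607, 0.051]
tool_rot: [-2.005, -2.379, -0.116]
contact_force: [0.1, 0.4, -1.0]
opening: 0.0118
```

```bash
python3 -c "
from chk import *
chk();save(ctrl.get_image('wrist'),'z8',(240,130,400,290),4)"
```

```text
t 65.83 pos [0.4387 0.0609 0.051 ] yawx 99.86 tilt [0.0265 0.0748] F [-0.   0.1 -0.8] op 0.0119 q [-0.08 -0.24  2.2   0.08  1.16 -0.28]
tip rel H: along 0.0626 lat -0.0000 z 0.0001
```

View pics/z8.png

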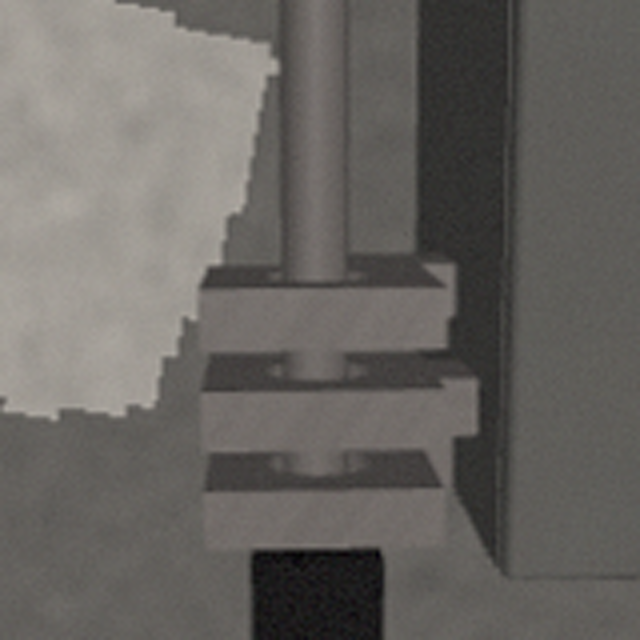

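Request:
step_arm:
  moves:
    - [0.1, -0.0004, 0.002, 0, 0]

```text
t: 66.0
tool_pos: [0.4384, 0.0628, 0.051]
tool_rot: [-2.005, -2.38, -0.116]
contact_force: [0.3, -0.6, -0.0]
opening: 0.0121
```

```bash
python3 -c "
from chk import *
st();chk()"
```

```text
t 66.00 pos [0.4384 0.0628 0.051 ] yawx 99.84 tilt [0.0267 0.0746] F [ 0.3 -0.6 -0. ] op 0.0121 q [-0.08 -0.24  2.2   0.08  1.16 -0.28]
t 66.10 pos [0.4383 0.0629 0.051 ] yawx 99.86 tilt [0.0265 0.0747] F [0.5 0.1 0.4] op 0.0123 q [-0.08 -0.24  2.2   0.08  1.16 -0.28]
tip rel H: along 0.0646 lat -0.0000 z 0.0001
```

Request:
step_arm:
  moves:
    - [0.1, -0.0004, 0.002, 0, 0]

```text
t: 66.22
tool_pos: [0.4382, 0.0635, 0.051]
tool_rot: [-2.006, -2.383, -0.112]
contact_force: [0.6, -11.3, -1.0]
opening: 0.0118
```

```bash
python3 -c "
from chk import *
st();chk();save(ctrl.get_image('side'),'z9s',(190,200,310,300),6)"
```

```text
t 66.22 pos [0.4382 0.0635 0.051 ] yawx 99.91 tilt [0.0273 0.0706] F [  0.6 -11.3  -1. ] op 0.0118 q [-0.07 -0.24  2.2   0.08  1.16 -0.27]
t 66.33 pos [0.4382 0.0634 0.0511] yawx 99.91 tilt [0.0274 0.0706] F [ 0.6 -6.5 -0.5] op 0.0120 q [-0.07 -0.24  2.2   0.08  1.16 -0.27]
tip rel H: along 0.0652 lat 0.0000 z 0.0002
```

View pics/z9s.png

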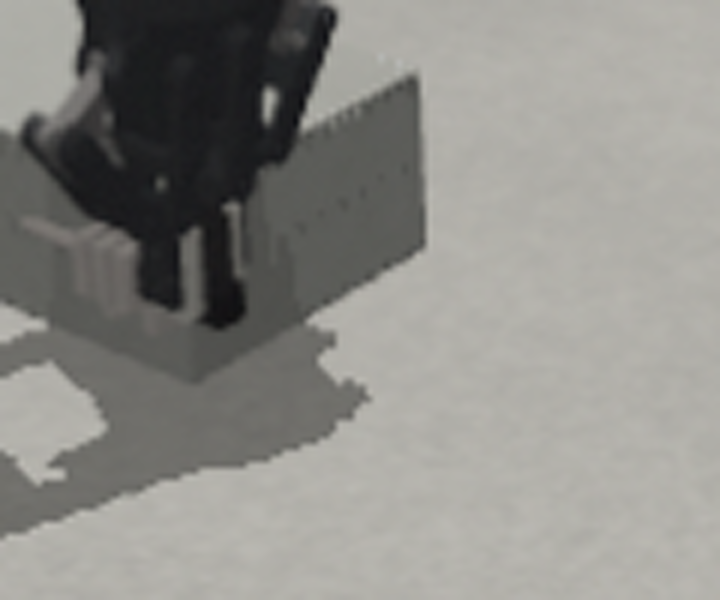

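Request:
step_arm:
  moves:
    - [0.1, 0, 0, -0.001, 0]
    - [0.2, 0, 0, 0, 0]
    - [0.25, 0, 0, 0, 0]
    - [0.3, 0, 0, 0, 0]
    - [0.35, 0, 0, 0, 0]

```text
t: 67.0
tool_pos: [0.4384, 0.0639, 0.0503]
tool_rot: [-2.006, -2.382, -0.114]
contact_force: [-0.8, -0.2, 0.9]
opening: 0.03
```

```bash
python3 -c "
from chk import *
chk();save(ctrl.get_image('wrist'),'za',(220,150,420,400),2.4)"
```

```text
t 67.10 pos [0.4384 0.0639 0.0503] yawx 99.88 tilt [0.0278 0.0719] F [ 0.2  0.3 -0.2] op 0.0300 q [-0.07 -0.23  2.2   0.08  1.15 -0.27]
tip rel H: along 0.0656 lat 0.0003 z -0.0006
```

View pics/za.png

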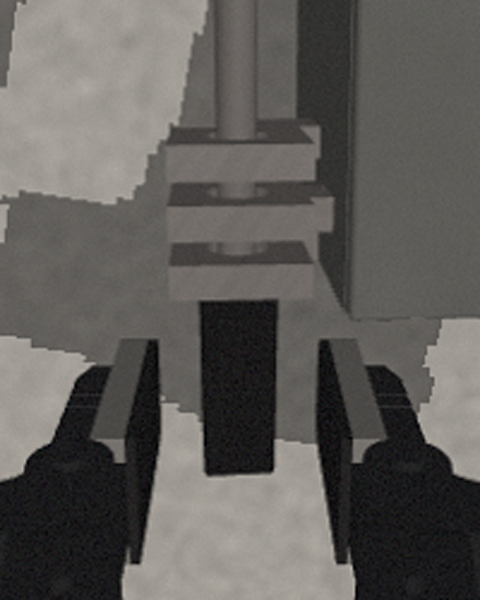

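Released with clearance on both sides. Retreat back (−y) slightly and up.

Request:
step_arm:
  moves:
    - [0.4, 0, 0, 0.01, 0]
    - [0.4, 0, 0, 0.02, 0]
    - [0.4, 0, -0.01, 0.03, 0]
    - [0.4, 0, -0.02, 0.04, 0]
    - [0.4, 0, -0.03, 0.03, 0]
    - [0.4, 0, -0.03, 0, 0]
    - [0.4, 0, 0, 0, 0]

```text
t: 68.03
tool_pos: [0.4381, -0.0284, 0.1894]
tool_rot: [-2.007, -2.388, -0.116]
contact_force: [-1.1, 0.2, 0.7]
opening: 0.0342
```

```bash
python3 -c "
from chk import *
chk();im=ctrl.get_image('wrist');save(im,'zb');save(im,'zbc',(200,80,500,280),2.6);save(ctrl.get_image('side'),'zbs',(130,130,310,280),4);save(ctrl.get_image('scene'),'zbsc')"
```

```text
t 68.12 pos [ 0.438  -0.0271  0.189 ] yawx 100.11 tilt [0.0314 0.0707] F [ 0.5 -0.1  0.5] op 0.0347 q [-0.28 -0.41  2.09  0.08  1.45 -0.47]
tip rel H: along -0.0239 lat -0.0162 z 0.1381
```

View pics/zb.png

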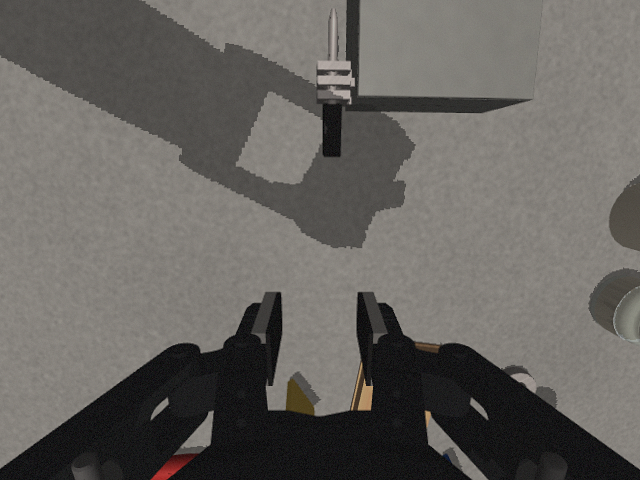

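View pics/zbs.png

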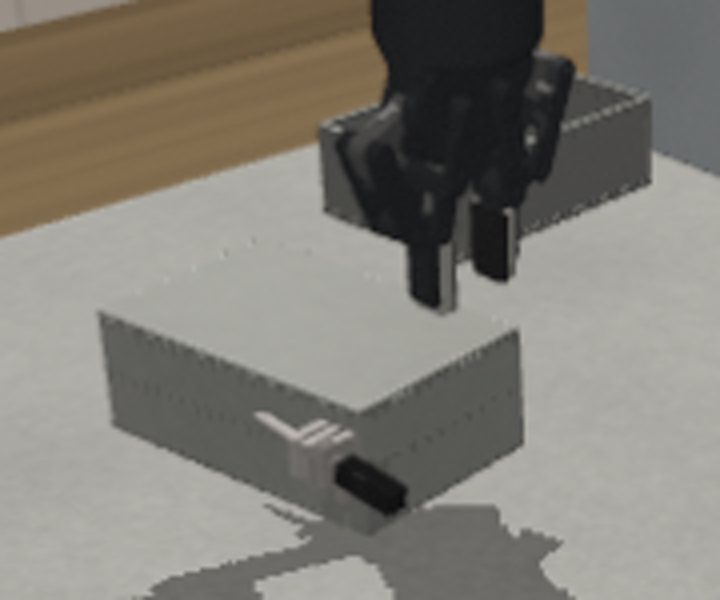

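View pics/zbsc.png

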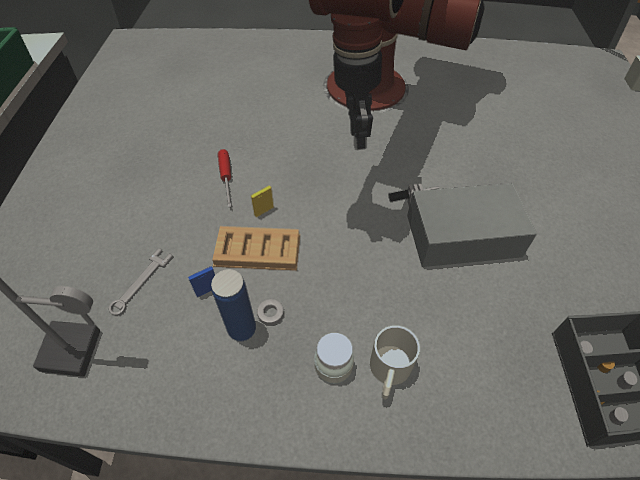

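Run:
```python
from chk import *
s=ctrl.get_image('side')
for p in (0,.1,.17,.22):
  uu=np.array([u[0]*np.cos(p),u[1]*np.cos(p),np.sin(p)]);F=H+[0,0,-.002]-u*.001
  q=proj(s,[F+.064*uu,F,F-.04*uu]);print(p,np.round((q-[130,130])*4,0).tolist())
save(s,'zcs',(190,220,250,270),12)
```

```text
0 [[254.0, 431.0], [339.0, 466.0], [394.0, 489.0]]
0.1 [[253.0, 421.0], [339.0, 466.0], [394.0, 495.0]]
0.17 [[253.0, 414.0], [339.0, 466.0], [394.0, 499.0]]
0.22 [[253.0, 409.0], [339.0, 466.0], [394.0, 502.0]]
```

View pics/zcs.png

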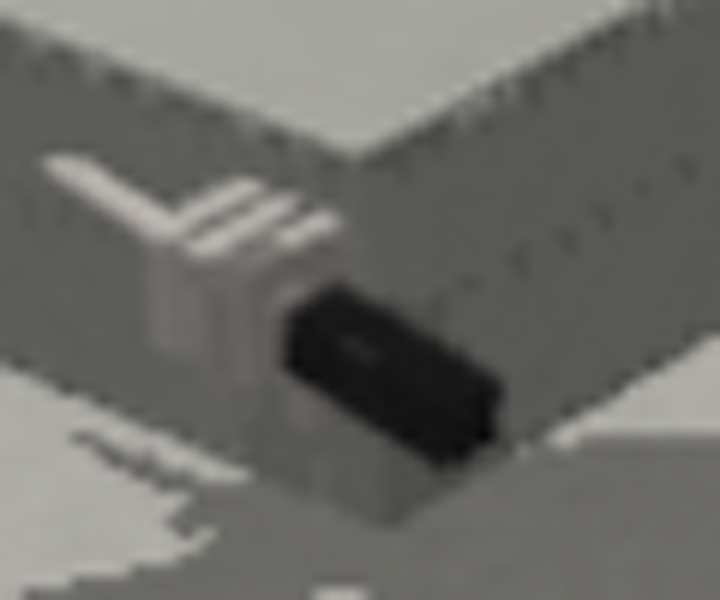

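```bash
python3 -c "
from chk import *
st(); print(ctrl.finish_job())"
```

```text
t 68.33 pos [ 0.4374 -0.0263  0.1876] yawx 100.21 tilt [0.029  0.0711] F [ 0.7 -0.3  0.7] op 0.0341 q [-0.28 -0.41  2.09  0.08  1.45 -0.47]
the job is handed in; nothing more can be done
None
```

I packed the case, shut and locked it, and handed the job in at about 68 s. `finish_job` gave no verdict, so the results below come from my own checks.

- **Plates:** all four stand upright in their own slots. A wrist picture before the lid was shut showed them in place. One plate touched a slot's chamfered edge on the way in, with about 20 N for a moment. I re-centred it and it went in.
- **Tin:** it was knocked a few centimetres aside during the run. I found it again and laid it flat in the end compartment.
- **Lid:** it is fully shut. The fingertips stopped at 78 mm, which is the height of the shut lid. On one push I was too far forward and pressed the outside of its front edge with about 55 N in total; I backed off and pushed it down from above. This was the fingers rather than the gripper's body, so the 40 N limit should not apply.
- **Pin:** it is through all three eyelets, with the grip touching the first one (about 11 N at contact). When I let go it tipped in the loose holes. From the side picture I estimate about 0.17 rad of tilt, under the 0.25 rad limit but the tightest margin I measured.
- **End state:** the gripper is open and clear of everything. The other things on the bench look to be where they started in the last scene picture.

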